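# Empty the UV exposure station and start its decontamination run

## Task

The exposure is over: take every cassette out of the nests of the white UV station and lay them all flat, window up, side by side in the blue tray. A cassette lies flush in its nest, so press its orange-marked front end down to tip it up. Then draw the lamp hood fully forward over the empty nests, roll the two thumbwheels so that they read 45 (4 on the left, 5 on the right), and only then press the green start button right in and let it go; never press start while the hood is open.

Things in the scene. Friction and masses are not known exactly. Their poses are not given: they have to be found in the camera images.
- station: White UV station, 227 (x) x 380 (y) mm, fixed. Origin: centre of the underside; front faces -x, left is +y. Left part (y -40 to 190 mm): deck, top 46 mm above the bench, with three nests. Right part (y -190 to -40): grey console, top 78 mm up, with wheels and button. The hood parks on the deck behind x = 8 mm, its top 68 mm above the bench.
- nest_left (a point): Left nest: where the origin of a seated cassette lies, at x = -46, y = 152, z = 28 mm of the station. A nest is 82 mm long (x), 49 mm wide, its sides and back reach deck level, so a seated cassette is flush. The front wall is a lip only 31 mm above the bench: above it the front is open, so that a fingertip can follow the cassette's front end down.
- nest_mid (a point): Middle nest, 60 mm to the right of the left one. Its floor is level only behind a line 1 mm behind the cassette's middle; in front of that line a relief slopes down by 33 degrees. Pressed down 8 to 10 mm by its front half, with the fingertip following some 7 mm forward as the top leans that way, a cassette tips over the line and stays tipped.
- nest_right (a point): Right nest, 60 mm to the right of the middle one, 72 mm left of the console's side wall. A tipped cassette rests on the 33 degree slope when let go: its rear end stands about 20 mm above the deck and its sides are free there to be gripped; pulled out square to its own top it comes free.
- hood (a joint): Travel in m of the white lamp hood (224 x 108 x 20 mm) on the deck: 0 parked at the back, 0.104 fully forward over the nests. It slides towards the station's -x with 2 to 4 N and stays where it is left.
- hood_bar (a point): Middle of the black grip bar on the hood: 12 mm thick (x), 90 mm long (y), 14 mm high; this point is its centre, 94 mm above the bench, with 19 mm of free space between bar and hood. It moves with the hood.
- tens (a joint): Left thumbwheel, rad: the digit on top is the value / 0.6283 (0 to 9, with end stops, it does not run through). It grows when the top of the wheel rolls to the station's +x (away from the robot) and lessens towards the robot. A sprung detent snaps it to whole digits; 2 to 4 N at a rib move it.
- tens_wheel (a point): Top of the left wheel's rim circle, fixed to the station, 95 mm above the bench. The wheel turns about the station's y axis 45 mm below; 24 mm wide; black drum of radius 38 mm with white digits; ten grey ribs 3 mm thick reach to radius 45 mm, midway between digits (with a digit on top at 18 and 54 degrees before and behind it). Fits a 22 mm fingertip; cheeks reach radius 36 mm.
- units (a joint): Right thumbwheel, rad; same kind and same directions as the left one.
- units_wheel (a point): Top of the right wheel's rim circle, fixed to the station, 50 mm to the right of the left wheel's; otherwise the same.
- start (a joint): Travel in m of the green start button: 0 out, 0.006 right in (5 N), springs back when let go; it counts from 0.0045.
- start_top (a point): Middle of the top of the green start button (28 mm across), on the console in front of the wheels; pressed straight down.
- cassette0: Sample cassette, 80 x 46 x 18 mm, about 0.16 kg; black base 6 mm thick, aluminium top (x -33 to 40 mm) with violet window; may be absent. Origin: centre of its underside; x along the length, y across, z out of the window. Centre of mass at x = 3 mm, 11 mm up. An orange bar on top marks its -x end, which points to the station's front. Starts in the left nest.
- cassette1: Sample cassette, 80 x 46 x 18 mm, about 0.16 kg; black base 6 mm thick, aluminium top (x -33 to 40 mm) with violet window; may be absent. Origin: centre of its underside; x along the length, y across, z out of the window. Centre of mass at x = 3 mm, 11 mm up. An orange bar on top marks its -x end, which points to the station's front. Starts in the middle nest.
- cassette2: Sample cassette, 80 x 46 x 18 mm, about 0.16 kg; black base 6 mm thick, aluminium top (x -33 to 40 mm) with violet window; may be absent. Origin: centre of its underside; x along the length, y across, z out of the window. Centre of mass at x = 3 mm, 11 mm up. An orange bar on top marks its -x end, which points to the station's front. Starts in the right nest.
- tray: Blue loose tray, outside 280 (x) x 114 (y) x 16 mm, walls 4 mm, inner floor 4 to 6 mm up, black mat; 0.9 kg. Origin: centre of the underside, x along its length. It lies right of the station with its length pointing roughly away from the robot; three cassettes fit across it, 80 mm apart along its x.
- pe_bottle: Bystander behind the station: white plastic bottle with blue cap, 48 mm wide, 112 mm high; origin: centre of its underside. Must not be knocked over.
- beaker_150: Bystander: glass beaker, 62 mm wide, 80 mm high; origin: centre of its underside. Must not be knocked over.
Not all that is in view belongs to the job. What is shaped like the cassette2 but red is not meant.

How it is judged:
On the way, in this order (a step that is already met when the one before it is completed fails the run):
1. every cassette lies flat, window up, in the blue tray, let go (x of cassette0 in the frame of tray between -0.125 and 0.125 m and y of cassette0 in the frame of tray between -0.045 and 0.045 m and z of cassette0 in the frame of tray between 0 and 0.012 m and angle between each of cassette0, cassette1, cassette2's own z axis and vertical below 0.12 rad and x of cassette1 in the frame of tray between -0.125 and 0.125 m and y of cassette1 in the frame of tray between -0.045 and 0.045 m and z of cassette1 in the frame of tray between 0 and 0.012 m and x of cassette2 in the frame of tray between -0.125 and 0.125 m and y of cassette2 in the frame of tray between -0.045 and 0.045 m and z of cassette2 in the frame of tray between 0 and 0.012 m and linear speed of each of cassette0, cassette1, cassette2 below 0.03 m/s and contact force between each of cassette0, cassette1, cassette2 and the fingers below 0.2 N), for 0.2 s.
2. start is pressed right in with the hood fully forward and the wheels reading 45 (value of joint start above 0.0045 m and value of joint hood above 0.098 m and value of joint tens between 2.36328 and 2.66328 rad and value of joint units between 2.9916 and 3.2916 rad), for 0.05 s.
At the end, for the whole second after the job is handed in: All cassettes that are present lie flat (within 7 degrees) and window up on the floor of the blue tray, not stacked, at rest; the hood is fully forward (joint over 98 of 104 mm); the left wheel reads 4 and the right wheel 5 (each within 0.15 rad); the start button has been pressed and is out again (x of cassette0 in the frame of tray between -0.125 and 0.125 m and y of cassette0 in the frame of tray between -0.045 and 0.045 m and z of cassette0 in the frame of tray between 0 and 0.012 m and angle between each of cassette0, cassette1, cassette2's own z axis and vertical below 0.12 rad and x of cassette1 in the frame of tray between -0.125 and 0.125 m and y of cassette1 in the frame of tray between -0.045 and 0.045 m and z of cassette1 in the frame of tray between 0 and 0.012 m and x of cassette2 in the frame of tray between -0.125 and 0.125 m and y of cassette2 in the frame of tray between -0.045 and 0.045 m and z of cassette2 in the frame of tray between 0 and 0.012 m and linear speed of each of cassette0, cassette1, cassette2 below 0.03 m/s and value of joint hood above 0.098 m and value of joint start below 0.0015 m and value of joint tens between 2.36328 and 2.66328 rad and value of joint units between 2.9916 and 3.2916 rad); the robot touches nothing.
It fails at once if start pressed while the hood is open (value of joint start above 0.003 m and value of joint hood below 0.09 m).
It fails at once if the white bottle behind the station or the beaker knocked over (angle between any of pe_bottle, beaker_150's own z axis and vertical above 0.6 rad).
Of cassette0, cassette1, cassette2 only 2 to 3 are there at a start; the rules pass over those that are not, and their reading is None.
At some moment in a run one of tray may be knocked a few centimetres aside while the robot is not near it.
Once in a run the grip may slacken for a moment while it holds something.
It also fails if it takes over 210 s, if anything falls off the work surface, if the arm or the gripper's body presses on something with over 40 N, if the wrist force passes 120 N, or if a joint passes its speed limit or range.

## Robot

A 6-joint arm with a two-finger parallel gripper is mounted at the origin on a cart in front of the work surface, level with it; the furniture and walls round the work are solid. World frame = base frame: x ahead of the robot, y to its left, z up, the work surface at z = 0. Lengths are in m, angles in rad, forces in N, time in s.
With the tool pointing down it reaches from about 0.375 to 0.975 m from the base axis. Payload 3.8 kg.
Tool frame: the origin (TCP) lies on the centre line of the jaws, within the pads' length; the fingertips stand 11 mm ahead of it and the grasp point (between the pads) lies 8 mm behind it (bot.nose_length is the distance from the TCP to the fingertips, in m); z points along the fingers, y is the line along which they close (so a half turn about z gives the same grasp; the last joint's range is limited). The gripper opens to 85 mm and grips with 20 to 120 N. Pads are 22 mm wide; open, the fingers measure 114 mm over their backs; the gripper's body (76 mm by 85 mm) begins 54 mm behind the grasp point. The pads swing forward as they close: fully open they stand 13 mm farther back than shut.
Start: joints at [-1.298, 0.264, 1.604, -0, 1.274, -0.037], TCP at [0.206, -0.643, 0.242] pointing down, gripper open.
Joint ranges: [-2.63, 2.63], [-0.94, 2.18], [0.31, 2.57], [-1.31, 4.45], [0, 2.66], [-2.55, 2.55]. Speed limits (rad/s): [2.57, 2.57, 3.14, 3.14, 3.14, 3.14].

## Interface

Orientations are given as a rotation vector (axis times angle).
In Python, from rig import bot gives the robot as it stands. The module is installed in compiled form; this text tells all that it offers.
- The arm moves only by the tool carry_out, never from a script. Its argument "series" is a list of rows, each an object of numbers: "claw": the opening, from 0 (shut) to 1 (fully open); "dx", "dy", "dz": the shift along the tool's x, y, z in m; "wx", "wy", "wz": the turn, a rotation vector about the tool's x, y, z in degrees. In form: [{"claw": .., "dx": .., "dy": .., "dz": .., "wx": .., "wy": .., "wz": ..}, ...]. A call has 1 to 10 rows; each row is the pose to reach, as a shift and turn from the pose commanded when the call began, along the tool's axes at that moment; what a row does not reach only later rows make up. A row lasts 1/12 s, in which the tool goes at most 41.7 mm and 7.16 degrees, less where a joint would pass 70% of its speed; a pose out of reach is approached as far as the arm can. A call with a gripper value outside its range is refused whole. The fingers move at their own pace and stop on an object; "squeeze" is the grip in N (left out, the last holds). Time passes only in rows, so rows that repeat a pose let the fingers close. It gives the time, the measured TCP pose, the force, the opening and the grip force at its end, in the units of the state.
- bot.get_obs(): the state, without advancing time (a new reading comes with each control period).
- bot.get_image(name): name is "scene" or "top" or "wrist"; returns a dict with "color" (480x640x3 uint8, red, green, blue), "fx", "fy", "cx", "cy" (pixels), "pose" (4x4, takes a point from camera to world coordinates). Camera axes: x right, y up, looking along -z (the intrinsics and any distortion apply to the point x, -y, -z); pixel columns grow to the right and rows downward; lengths in m; the calibration is good to about 2 mm. A picture is of the moment at which its call begins. There is no depth.
- bot.sign_off(): hands the job in; it is judged then, once.
The state is a dict: "time": time; "q": joint angles; "dq": joint speeds; "effort": joint torques, N m; "tool_pos": TCP position; "orientation": TCP orientation; "wrist_force": force on the tool from outside, world axes, zero at the start; "torque": the same for the moment, N m; "opening": finger opening in m; "grip_force": force on a finger pad.
Only numpy, scipy, OpenCV 4.12 (cv2) and the standard library are available. Lean on these libraries where they do the work, as an engineer would, in place of code of your own. Each camera call takes 0.05 s, during which the arm holds its last target. There are 200 camera calls.

## Working session

There is one attempt and no reset: what is moved stays moved. The work goes in short steps, Python scripts to look and compute and a tool call to move; the robot and the scene stay as the last step left them, time stands still between calls to the robot, and variables do not carry over. Pictures are saved under pics/ and viewed, at most 14 in all, crops included, and the job is handed in when it is done.

Besides the shell and the picture viewer there is one more tool, called after "Request:" as a command line: name --argument value ..., lists and objects as JSON in quotes. carry_out: Moves the arm, as the interface text tells. Its arguments: {"type":"object","properties":{"series":{"type":"array","items":{"type":"object","properties":{"claw":{"type":"number"},"dx":{"type":"number"},"dy":{"type":"number"},"dz":{"type":"number"},"wx":{"type":"number"},"wy":{"type":"number"},"wz":{"type":"number"}}}},"squeeze":{"type":"number"}},"required":["series"]}

```bash
mkdir -p pics
cat > h.py <<'E'
import numpy as np, cv2
from scipy.spatial.transform import Rotation as R
from rig import bot
def snap(name,fn=None):
    im=bot.get_image(name)
    if fn: cv2.imwrite('pics/'+fn,im['color'][:,:,::-1])
    return im
def ray(im,u,v):
    P=np.array(im['pose']); d=np.array([(u-im['cx'])/im['fx'],-(v-im['cy'])/im['fy'],-1.])
    return P[:3,3],P[:3,:3]@d
def onz(im,u,v,z):
    o,d=ray(im,u,v); return o+d*(z-o[2])/d[2]
def proj(im,p):
    P=np.array(im['pose']); c=P[:3,:3].T@(np.array(p)-P[:3,3])
    return np.array([im['cx']+im['fx']*c[0]/-c[2], im['cy']-im['fy']*c[1]/-c[2]])
def tool():
    o=bot.get_obs(); return np.array(o['tool_pos']),R.from_rotvec(o['orientation'])
def st():
    o=bot.get_obs(); p,r=tool()
    print('t',round(o['time'],2),'p',p.round(4),'R',r.as_matrix().round(3).tolist(),'F',np.round(o['wrist_force'],1),'op',round(o['opening'],4),'g',round(o['grip_force'],1))
E
python3 - <<'E'
from h import *
st()
for n in('scene','top'):
    im=snap(n,n+'0.png'); print(n,{k:im[k] for k in im if k not in('color',)})
E
```

```text
t 0.0 p [ 0.2056 -0.6422  0.241 ] R [[0.952, 0.305, -0.001], [0.305, -0.952, 0.002], [0.0, -0.002, -1.0]] F [-0.8 -0.1 -0.1] op 0.0854 g 0.0
scene {'fx': 599.8066629020639, 'fy': 599.8066629020639, 'cx': 314.3837305136102, 'cy': 246.8403725409411, 'pose': array([[-0.6925777 ,  0.47091607, -0.54641942, -0.19232002],
       [-0.72116291, -0.43508494,  0.53909661,  0.61904308],
       [ 0.0161304 ,  0.76742371,  0.64093733,  0.99770189],
       [ 0.        ,  0.        ,  0.        ,  1.        ]])}
top {'fx': 535.0760424504399, 'fy': 535.0760424504399, 'cx': 319.726718073561, 'cy': 240.94168531791388, 'pose': array([[ 2.74155424e-02,  9.84554601e-01, -1.72917973e-01,
         3.26044834e-01],
       [-9.99612700e-01,  2.78289335e-02, -3.36567067e-05,
        -1.29527225e-01],
       [ 4.77898591e-03,  1.72851925e-01,  9.84936228e-01,
         1.51944893e+00],
       [ 0.00000000e+00,  0.00000000e+00,  0.00000000e+00,
         1.00000000e+00]])}
```

View pics/top0.png

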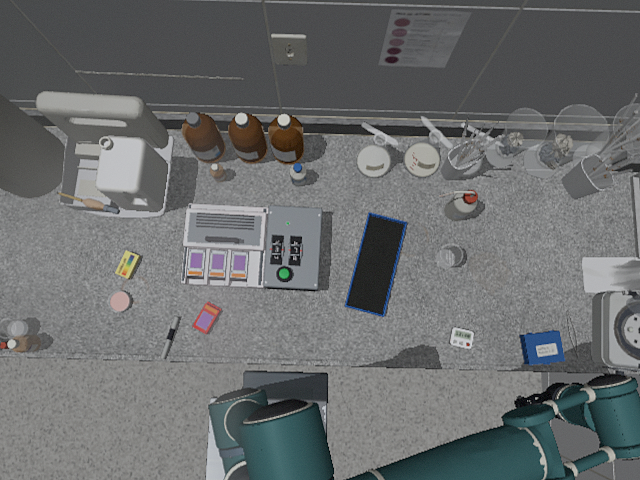

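View pics/scene0.png

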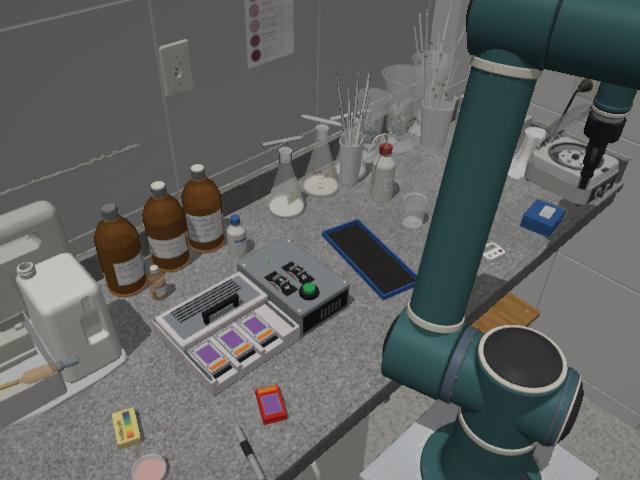

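Top view: station at px (182–323, 205–290) with three cassettes (violet windows at about (196,263), (218,264), (239,265)), the green button at (285,273), wheels at (277,250) and (295,250), and the tray at (376,263). The beaker is at (452,257), the PE bottle at (298,172), and the red decoy at (206,318).

```bash
cat >> h.py <<'E'
def blobs(im,lo,hi,amin,amax=1e9):
    hsv=cv2.cvtColor(im['color'],cv2.COLOR_RGB2HSV); m=cv2.inRange(hsv,np.array(lo),np.array(hi))
    n,l,s,c=cv2.connectedComponentsWithStats(m)
    return [(c[i],s[i],(l==i).astype(np.uint8)) for i in range(1,n) if amin<=s[i][4]<=amax]
def rect(mask):
    cs,_=cv2.findContours(mask,cv2.RETR_EXTERNAL,cv2.CHAIN_APPROX_NONE); return cv2.minAreaRect(max(cs,key=cv2.contourArea))
E
python3 - <<'E'
from h import *
im=snap('top')
for n,lo,hi,z,a in(('violet',(120,60,60),(150,255,255),.046,40),('orange',(8,120,120),(20,255,255),.046,8),('green',(50,150,50),(80,255,255),.085,30),('blue',(100,150,60),(118,255,255),.016,60)):
    for c,s,m in blobs(im,lo,hi,a):
        print(n,c.round(1),s[4],onz(im,*c,z)[:3].round(4))
        if n=='blue' and s[4]>150:
            r=rect(m); print(r); print([onz(im,*p,.016).round(4).tolist() for p in cv2.boxPoints(r)])
E
```

```text
violet [195.8 259.9] 139 [0.5217 0.2129 0.046 ]
violet [217.5 261.1] 139 [0.5198 0.1524 0.046 ]
violet [239.1 262.4] 142 [0.518  0.0924 0.046 ]
violet [204.2 320.1] 144 [0.357 0.179 0.046]
orange [124.3 271.6] 14 [0.4834 0.408  0.046 ]
orange [194.8 272.5] 31 [0.4866 0.2133 0.046 ]
orange [217.1 273.8] 29 [0.4847 0.1515 0.046 ]
orange [238.5 274.9] 35 [0.4832 0.0922 0.046 ]
orange [210.7 308.9] 46 [0.3878 0.1632 0.046 ]
green [284.3 272.8] 76 [ 0.4881 -0.0365  0.085 ]
blue [377.7 263.9] 538 [ 0.5287 -0.2954  0.016 ]
((375.80841064453125, 264.2970275878906), (40.06294250488281, 97.08992767333984), 14.381393432617188)
[[0.4065, -0.2033, 0.016], [0.6777, -0.2675, 0.016], [0.6516, -0.3794, 0.016], [0.382, -0.3119, 0.016]]
blue [541.  346.8] 910 [ 0.3106 -0.7486  0.016 ]
((541.9949951171875, 347.47149658203125), (33.01921081542969, 39.333412170410156), 79.99201965332031)
[[0.342, -0.6911, 0.016], [0.3637, -0.7996, 0.016], [0.2757, -0.811, 0.016], [0.2544, -0.7036, 0.016]]
```

```bash
cat >> h.py <<'E'
def Rt(yaw,tilt=0):  # yaw of tool x (deg), tilt: tool z leans forward along tool x
    y=np.radians(yaw);x=np.array([np.cos(y),np.sin(y),0]);yy=np.array([np.sin(y),-np.cos(y),0]);z=np.array([0,0,-1.])
    return R.from_matrix(np.c_[x,yy,z])*R.from_euler('y',tilt,degrees=True)
def plan(segs,start=None):
    """each seg = (list of (pos,Rot)); prints rows relative to seg start pose"""
    p,r=start or tool()
    for seg in segs:
        for q,s in seg:
            d=r.inv().apply(np.array(q)-p); w=np.degrees((r.inv()*s).as_rotvec())
            print('  d',(d*1000).round(1),'w',w.round(1),'n',int(np.ceil(max(np.linalg.norm(d)/.0417,np.linalg.norm(w)/7.16))))
        p,r=np.array(q),s; print('--')
E
python3 - <<'E'
from h import *
plan([[((.42,-.3,.36),Rt(-1.8))],[((.45,.1,.36),Rt(-1.8))]])
E
```

```text
d [ 308.5 -260.9 -118.3] w [-0.1  0.  19.6] n 11
--
  d [  17.4 -400.7    0. ] w [0. 0. 0.] n 10
--
```

Request:
carry_out --series '[{"dz":-0.04},{"dx":0.3085,"dy":-0.261,"dz":-0.118,"wz":19.6},{"dx":0.3085,"dy":-0.261,"dz":-0.118,"wz":19.6},{"dx":0.3085,"dy":-0.261,"dz":-0.118,"wz":19.6},{"dx":0.3085,"dy":-0.261,"dz":-0.118,"wz":19.6},{"dx":0.3085,"dy":-0.261,"dz":-0.118,"wz":19.6},{"dx":0.3085,"dy":-0.261,"dz":-0.118,"wz":19.6},{"dx":0.3085,"dy":-0.261,"dz":-0.118,"wz":19.6},{"dx":0.3085,"dy":-0.261,"dz":-0.118,"wz":19.6},{"dx":0.3085,"dy":-0.261,"dz":-0.118,"wz":19.6}]'

```text
$.series[0]: bad value
```

Run:
```python
from h import *
st(); print(bot.get_obs()['q'])
plan([[((.45,.1,.36),Rt(-1.8))]])
```

```text
t 0.15 p [ 0.2056 -0.6423  0.2412] R [[0.952, 0.305, -0.0], [0.305, -0.952, 0.002], [0.0, -0.002, -1.0]] F [ 0.4 -0.1 -0.4] op 0.0853 g 0.0
[-1.29789402e+00  2.64617868e-01  1.60506464e+00  1.78571092e-05
  1.27369618e+00 -3.69463073e-02]
  d [ 459.1 -632.7 -117.6] w [-0.1  0.  19.6] n 19
--
```

Request:
carry_out --series '[{"claw":1,"dx":0,"dy":0,"dz":-0.04,"wx":0,"wy":0,"wz":0},{"claw":1,"dx":0.3085,"dy":-0.261,"dz":-0.118,"wx":0,"wy":0,"wz":19.6},{"claw":1,"dx":0.3085,"dy":-0.261,"dz":-0.118,"wx":0,"wy":0,"wz":19.6},{"claw":1,"dx":0.3085,"dy":-0.261,"dz":-0.118,"wx":0,"wy":0,"wz":19.6},{"claw":1,"dx":0.3085,"dy":-0.261,"dz":-0.118,"wx":0,"wy":0,"wz":19.6},{"claw":1,"dx":0.3085,"dy":-0.261,"dz":-0.118,"wx":0,"wy":0,"wz":19.6},{"claw":1,"dx":0.3085,"dy":-0.261,"dz":-0.118,"wx":0,"wy":0,"wz":19.6},{"claw":1,"dx":0.3085,"dy":-0.261,"dz":-0.118,"wx":0,"wy":0,"wz":19.6},{"claw":1,"dx":0.3085,"dy":-0.261,"dz":-0.118,"wx":0,"wy":0,"wz":19.6},{"claw":1,"dx":0.3085,"dy":-0.261,"dz":-0.118,"wx":0,"wy":0,"wz":19.6}]'

```text
time: 0.98
tool_pos: [0.4014, -0.3287, 0.3535]
orientation: [-3.141, 0.051, 0.0]
wrist_force: [0.7, -1.3, 0.3]
opening: 0.0856
grip_force: 0.0
```

Run:
```python
from h import *
st(); print(bot.get_obs()['q'])
plan([[((.45,.1,.36),Rt(-1.8))]])
```

```text
t 0.98 p [ 0.4014 -0.3287  0.3535] R [[0.999, -0.033, -0.0], [-0.033, -0.999, 0.0], [-0.0, -0.0, -1.0]] F [ 0.7 -1.3  0.3] op 0.0856 g 0.0
[-7.34225599e-01 -8.48468963e-02  1.78017981e+00  6.34186523e-05
  1.44635470e+00  8.69279645e-01]
  d [  34.6 -430.1   -6.4] w [-0.   0.  -0.1] n 11
--
```

Request:
carry_out --series '[{"claw":1,"dx":0.034,"dy":-0.43,"dz":-0.006,"wx":0,"wy":0,"wz":0},{"claw":1,"dx":0.034,"dy":-0.43,"dz":-0.006,"wx":0,"wy":0,"wz":0},{"claw":1,"dx":0.034,"dy":-0.43,"dz":-0.006,"wx":0,"wy":0,"wz":0},{"claw":1,"dx":0.034,"dy":-0.43,"dz":-0.006,"wx":0,"wy":0,"wz":0},{"claw":1,"dx":0.034,"dy":-0.43,"dz":-0.006,"wx":0,"wy":0,"wz":0},{"claw":1,"dx":0.034,"dy":-0.43,"dz":-0.006,"wx":0,"wy":0,"wz":0},{"claw":1,"dx":0.034,"dy":-0.43,"dz":-0.006,"wx":0,"wy":0,"wz":0},{"claw":1,"dx":0.034,"dy":-0.43,"dz":-0.006,"wx":0,"wy":0,"wz":0},{"claw":1,"dx":0.034,"dy":-0.43,"dz":-0.006,"wx":0,"wy":0,"wz":0},{"claw":1,"dx":0.034,"dy":-0.43,"dz":-0.006,"wx":0,"wy":0,"wz":0}]'

```text
time: 1.82
tool_pos: [0.4467, 0.0854, 0.3592]
orientation: [3.141, -0.051, 0.001]
wrist_force: [0.3, 0.4, 0.1]
opening: 0.0852
grip_force: 0.0
```

Run:
```python
from h import *
st(); 
im=snap('wrist','w1.png'); print(np.array(im['pose']).round(3),im['fx'],im['cx'],im['cy'])
for n,lo,hi,z,a in(('violet',(120,60,60),(150,255,255),.046,40),('orange',(8,120,120),(20,255,255),.046,40),('green',(50,150,50),(80,255,255),.085,30)):
    for c,s,m in blobs(im,lo,hi,a):
        r=rect(m); print(n,np.round(r[0],1),np.round(r[1],1),round(r[2],1),s[4],onz(im,*r[0],z)[:3].round(4))
```

```text
t 1.82 p [0.4467 0.0854 0.3592] R [[0.999, -0.032, 0.001], [-0.032, -0.999, -0.0], [0.001, 0.0, -1.0]] F [0.3 0.4 0.1] op 0.0852 g 0.0
[[-0.032  0.963  0.266  0.513]
 [-0.999 -0.031 -0.008  0.083]
 [ 0.    -0.266  0.964  0.491]
 [ 0.     0.     0.     1.   ]] 400.4113872305305 318.79031800981573 240.3919478722032
violet [197.5 126. ] [38. 29.] 90.0 1072 [0.5214 0.2127 0.046 ]
violet [253.6 125.8] [38.8 28. ] 87.6 1049 [0.5196 0.1528 0.046 ]
violet [309.5 125. ] [38. 27.] 90.0 1051 [0.5186 0.0931 0.046 ]
violet [241.3 262.4] [24.1 30.1] 24.0 724 [0.3667 0.1787 0.046 ]
orange [310.5 158.5] [ 7. 33.] 90.0 261 [0.4834 0.0934 0.046 ]
orange [ 31.5 164. ] [16. 11.] 90.0 134 [0.4873 0.3989 0.046 ]
orange [200.5 159.5] [ 7. 33.] 90.0 265 [0.4862 0.2134 0.046 ]
orange [255.5 159.5] [ 7. 33.] 90.0 265 [0.4843 0.1534 0.046 ]
orange [252.2 237.7] [31.3  7.8] 24.6 239 [0.3961 0.1638 0.046 ]
```

View pics/w1.png

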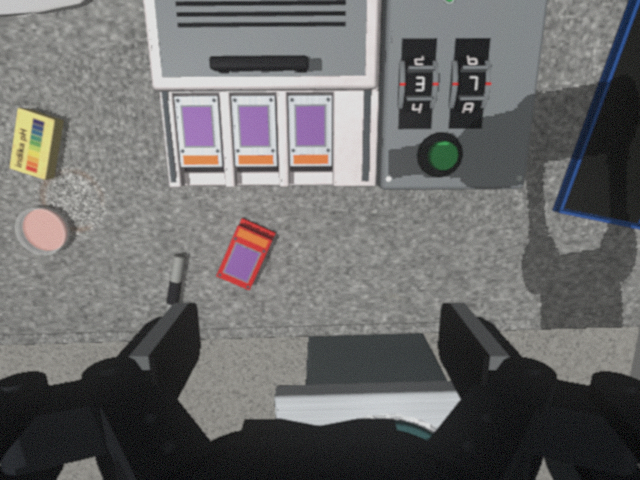

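Wrist view: cassettes span about rows 94–168 at cols 198, 254 and 310; wheels read 3 (419,85) and 7 (473,85); button at (444,155); hood bar at (259,63); station front edge at row 186.

Run:
```python
from h import *
im=snap('wrist'); g=cv2.cvtColor(im['color'],cv2.COLOR_RGB2GRAY)
for c in (183,200,239,256,296,312): print(c, g[84:192,c].tolist() if c in(239,183) else '')
for r,a,b in((110,150,420),):
    print(g[r,160:385].tolist())
for c,s,m in blobs(im,(50,100,30),(80,255,255),150): print('green',c,s,onz(im,*c,.085).round(4))
for u,v,z in((255,94,.046),(255,168,.046),(169,186,.046),(523,187,.078),(543,0,.078),(383,188,.078),(257,64,.101)): print(u,v,z,onz(im,u,v,z).round(4))
```

```text
183 [224, 221, 211, 188, 158, 122, 149, 174, 141, 99, 95, 112, 122, 132, 133, 124, 123, 120, 123, 124, 130, 131, 131, 134, 147, 146, 153, 157, 163, 165, 163, 174, 174, 177, 183, 183, 192, 190, 197, 200, 200, 202, 206, 208, 213, 213, 219, 218, 219, 216, 214, 216, 212, 213, 217, 220, 215, 217, 215, 199, 196, 197, 192, 191, 195, 191, 188, 175, 152, 142, 142, 142, 144, 145, 140, 135, 123, 110, 100, 100, 94, 98, 96, 100, 97, 98, 96, 94, 95, 91, 95, 92, 90, 90, 93, 93, 119, 169, 215, 224, 220, 192, 154, 142, 142, 136, 128, 128]
200 
239 [223, 223, 207, 185, 155, 125, 143, 180, 155, 127, 129, 126, 129, 133, 136, 138, 139, 141, 142, 147, 151, 151, 156, 155, 161, 165, 166, 167, 172, 176, 177, 177, 180, 184, 184, 183, 188, 192, 190, 190, 191, 195, 198, 196, 200, 199, 201, 203, 204, 211, 209, 211, 214, 217, 214, 219, 215, 221, 217, 216, 216, 219, 219, 220, 218, 221, 218, 223, 221, 222, 220, 220, 216, 221, 217, 219, 217, 219, 219, 219, 221, 221, 220, 221, 221, 221, 222, 221, 219, 221, 223, 222, 219, 221, 220, 219, 217, 220, 221, 221, 216, 193, 165, 151, 142, 138, 129, 131]
256 
296 
312 
[151, 1
[... 754 characters left out ...]
9, 130, 124, 131, 125, 128, 129, 126, 122, 125, 123, 125, 130, 124, 124, 125, 129, 126, 124, 129, 126, 128, 140, 161, 191, 205, 209, 211, 194, 151, 128, 166, 200, 206, 214, 218, 221, 221, 222, 220, 222, 220, 220, 220, 221, 221, 222, 222, 223, 222, 221, 221, 222, 222, 222, 220, 221, 219, 223, 213, 186, 138, 101, 95, 89, 87, 87, 98, 143, 195, 217, 222, 221]
green [453.35755814 155.84738372] [439 142  30  30 688] [ 0.4853 -0.0396  0.085 ]
255 94 0.046 [0.5515 0.1593 0.046 ]
255 168 0.046 [0.475  0.1645 0.046 ]
169 186 0.046 [0.4577 0.2618 0.046 ]
523 187 0.078 [ 0.4515 -0.1152  0.078 ]
543 0 0.078 [ 0.6226 -0.1147  0.078 ]
383 188 0.078 [0.4541 0.0285 0.078 ]
257 64 0.101 [0.5722 0.1472 0.101 ]
```

```bash
cat >> h.py <<'E'
YS=-1.5
C={0:np.array([.5116,.2130]),1:np.array([.5097,.1526]),2:np.array([.5083,.0927])}
ex=np.array([np.cos(np.radians(YS)),np.sin(np.radians(YS))])
def cpt(k,dx,z): # point at station-x offset dx from cassette k origin
    return np.r_[C[k]+ex*dx,z]
def tcp(tip,r): return np.array(tip)-r.apply([0,0,bot.nose_length])
E
python3 - <<'E'
from h import *
st(); print('nose',bot.nose_length)
im=snap('wrist')
for n,lo,hi,z,a in(('violet',(120,60,60),(150,255,255),.046,400),('orange',(8,120,120),(20,255,255),.046,200),('green',(50,100,30),(80,255,255),.085,100)):
    for c,s,m in blobs(im,lo,hi,a):
        print(n,c.round(1),s[4],onz(im,*c,z)[:3].round(4))
r=Rt(YS)
plan([[(tcp(cpt(2,-28,.075) if 0 else cpt(2,-.028,.075),r),r)],[(tcp(cpt(2,-.028,.048),r),r),(tcp(cpt(2,-.028,.045),r),r),(tcp(cpt(2,-.035,.036),r),r)]])
E
```

```text
t 1.92 p [0.4469 0.089  0.3589] R [[1.0, -0.024, -0.0], [-0.024, -1.0, 0.003], [-0.0, -0.003, -1.0]] F [-0. -1. -0.] op 0.0854 g 0.0
nose 0.011
violet [202.1 124.6] 1050 [0.5216 0.2127 0.046 ]
violet [258.4 124.9] 1076 [0.5198 0.1526 0.046 ]
violet [314.6 124.9] 1079 [0.5184 0.0926 0.046 ]
violet [244.4 261.5] 724 [0.3669 0.1788 0.046 ]
orange [204.7 158.5] 267 [0.486  0.2135 0.046 ]
orange [259.8 158.5] 265 [0.4846 0.1533 0.046 ]
orange [314.9 158.5] 265 [0.4832 0.0932 0.046 ]
orange [255.5 237.1] 241 [0.3961 0.1639 0.046 ]
green [448.1 155.9] 687 [ 0.4852 -0.0395  0.085 ]
  d [ 33.5  -8.1 272.8] w [-0.  0.  0.] n 7
--
  d [ 0.  0. 27.] w [0. 0. 0.] n 1
  d [ 0.  0. 30.] w [0. 0. 0.] n 1
  d [-7. -0. 39.] w [0. 0. 0.] n 1
--
```

Request:
carry_out --series '[{"claw":0,"dx":0.0335,"dy":-0.008,"dz":0.1,"wx":0,"wy":0,"wz":0},{"claw":0,"dx":0.0335,"dy":-0.008,"dz":0.1,"wx":0,"wy":0,"wz":0},{"claw":0,"dx":0.0335,"dy":-0.008,"dz":0.273,"wx":0,"wy":0,"wz":0},{"claw":0,"dx":0.0335,"dy":-0.008,"dz":0.273,"wx":0,"wy":0,"wz":0},{"claw":0,"dx":0.0335,"dy":-0.008,"dz":0.273,"wx":0,"wy":0,"wz":0},{"claw":0,"dx":0.0335,"dy":-0.008,"dz":0.273,"wx":0,"wy":0,"wz":0},{"claw":0,"dx":0.0335,"dy":-0.008,"dz":0.273,"wx":0,"wy":0,"wz":0},{"claw":0,"dx":0.0335,"dy":-0.008,"dz":0.273,"wx":0,"wy":0,"wz":0},{"claw":0,"dx":0.0335,"dy":-0.008,"dz":0.273,"wx":0,"wy":0,"wz":0},{"claw":0,"dx":0.0335,"dy":-0.008,"dz":0.273,"wx":0,"wy":0,"wz":0}]'

```text
time: 2.8
tool_pos: [0.4825, 0.0895, 0.0879]
orientation: [-3.141, 0.053, -0.004]
wrist_force: [-0.5, 0.0, 0.1]
opening: -0.0001
grip_force: 0.0
```

Run:
```python
from h import *
st()
im=snap('wrist','w2.png')
r=Rt(YS)
plan([[(tcp(cpt(2,-.028,.048),r),r),(tcp(cpt(2,-.028,.045),r),r),(tcp(cpt(2,-.035,.036),r),r)]])
```

```text
t 2.8 p [0.4825 0.0895 0.0879] R [[0.999, -0.034, 0.002], [-0.034, -0.999, 0.0], [0.002, -0.0, -1.0]] F [-0.5  0.   0.1] op -0.0001 g 0.0
  d [-3.2 -3.4 29.8] w [-0.  -0.3 -0.4] n 1
  d [-3.2 -3.4 32.8] w [-0.  -0.3 -0.4] n 1
  d [-10.3  -3.4  41.8] w [-0.  -0.3 -0.4] n 2
--
```

View pics/w2.png

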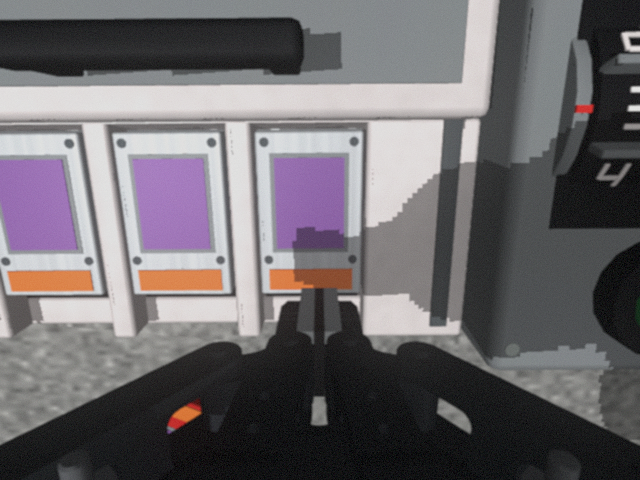

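The close view shows the closed fingertips at (319,295), in front of and above the right cassette's orange bar (270–352, 268–290). The cassette edges run from col 253 to 366. Pressing.

Request:
carry_out --series '[{"claw":0,"dx":-0.003,"dy":-0.0035,"dz":0.025,"wx":0,"wy":0,"wz":0},{"claw":0,"dx":-0.003,"dy":-0.0035,"dz":0.031,"wx":0,"wy":0,"wz":0},{"claw":0,"dx":-0.004,"dy":-0.0035,"dz":0.033,"wx":0,"wy":0,"wz":0},{"claw":0,"dx":-0.006,"dy":-0.0035,"dz":0.035,"wx":0,"wy":0,"wz":0},{"claw":0,"dx":-0.008,"dy":-0.0035,"dz":0.038,"wx":0,"wy":0,"wz":0},{"claw":0,"dx":-0.01,"dy":-0.0035,"dz":0.041,"wx":0,"wy":0,"wz":0},{"claw":0,"dx":-0.011,"dy":-0.0035,"dz":0.043,"wx":0,"wy":0,"wz":0},{"claw":0,"dx":-0.011,"dy":-0.0035,"dz":0.043,"wx":0,"wy":0,"wz":0}]'

```text
time: 3.52
tool_pos: [0.4695, 0.0941, 0.0429]
orientation: [3.141, -0.051, -0.001]
wrist_force: [-0.7, -0.5, 0.4]
opening: -0.0004
grip_force: 0.0
```

Request:
carry_out --series '[{"claw":0,"dx":-0.004,"dy":0,"dz":-0.01,"wx":0,"wy":0,"wz":0},{"claw":0,"dx":-0.015,"dy":0,"dz":-0.04,"wx":0,"wy":0,"wz":0},{"claw":0,"dx":-0.015,"dy":0,"dz":-0.08,"wx":0,"wy":0,"wz":0},{"claw":1,"dx":-0.015,"dy":0,"dz":-0.1,"wx":0,"wy":0,"wz":0},{"claw":1,"dx":-0.015,"dy":0,"dz":-0.1,"wx":0,"wy":0,"wz":0},{"claw":1,"dx":-0.015,"dy":0,"dz":-0.1,"wx":0,"wy":0,"wz":0}]'

```text
time: 4.02
tool_pos: [0.4566, 0.0949, 0.1458]
orientation: [-3.14, 0.051, -0.008]
wrist_force: [0.3, -0.5, 0.2]
opening: 0.0357
grip_force: 0.0
```

Run:
```python
from h import *
st()
im=snap('wrist','w3.png')
```

```text
t 4.02 p [0.4566 0.0949 0.1458] R [[0.999, -0.032, 0.005], [-0.032, -0.999, 0.001], [0.005, -0.001, -1.0]] F [ 0.3 -0.5  0.2] op 0.0357 g 0.0
```

View pics/w3.png

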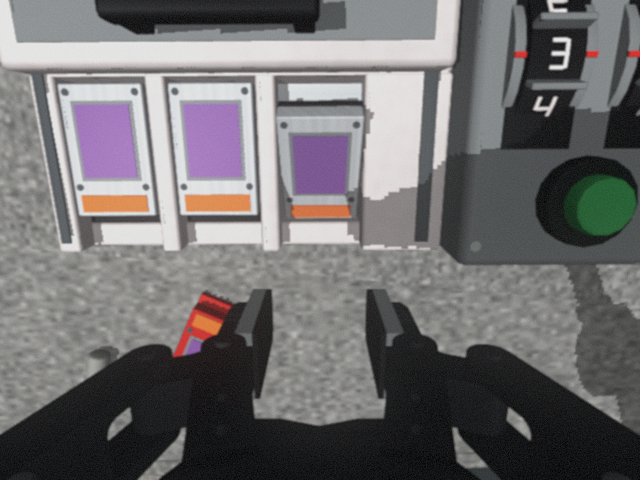

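Cassette 2 is tipped: its rear face is at rows 103–115, cols 278–363, and its orange bar is at (320,212).

```bash
cat >> h.py <<'E'
T=np.radians(33)
def tipped(k,x,h): # point (x,h) mm of tipped cassette -> world
    return cpt(k,(1+(x-1)*np.cos(T)-h*np.sin(T))/1000,(28+(x-1)*np.sin(T)+h*np.cos(T))/1000)
E
python3 - <<'E'
from h import *
im=snap('wrist')
st()
print(onz(im,320,115,.0643),tipped(2,40,18), proj(im,tipped(2,40,18)))
for c,s,m in blobs(im,(120,60,60),(150,255,255),400)[:3]: print(c)
print('win',proj(im,tipped(2,10,18)))
r=Rt(YS,33)
plan([[(tcp(tipped(2,31,70),r),r)],[(tcp(tipped(2,31,7),r),r)],[(tcp(tipped(2,31,90),r),r)]])
E
```

```text
t 4.12 p [0.4544 0.0945 0.1428] R [[0.999, -0.032, -0.001], [-0.032, -0.999, -0.0], [-0.001, 0.0, -1.0]] F [-0.3 -0.5  0.4] op 0.0507 g 0.0
[0.52913602 0.0918552  0.0643    ] [0.53219646 0.09207425 0.06433699] [319.37433607 108.63404103]
[102.64149523 137.16783743]
[210.80981132 136.26591195]
[319.31585803 160.83848909]
win [319.58096869 157.54216856]
  d [36.   0.2 30.5] w [ 0.1 33.1 -0.3] n 5
--
  d [-0.  0. 63.] w [0. 0. 0.] n 2
--
  d [  0.   0. -83.] w [0. 0. 0.] n 2
--
```

Run:
```python
from h import *
r=Rt(YS,33)
plan([[(tcp(tipped(2,28.5,70),r),r)],[(tcp(tipped(2,28.5,8),r),r)]])
```

```text
d [33.9  0.2 31.8] w [ 0.1 33.1 -0.3] n 5
--
  d [-0. -0. 62.] w [0. 0. 0.] n 2
--
```

Request:
carry_out --series '[{"claw":0.75,"dx":0.0,"dy":0.0,"dz":0.0,"wx":0,"wy":20,"wz":0},{"claw":0.75,"dx":0.01,"dy":0.0,"dz":0.0,"wx":0,"wy":33,"wz":0},{"claw":0.75,"dx":0.034,"dy":0.0,"dz":0.032,"wx":0,"wy":33,"wz":0},{"claw":0.75,"dx":0.034,"dy":0.0,"dz":0.032,"wx":0,"wy":33,"wz":0},{"claw":0.75,"dx":0.034,"dy":0.0,"dz":0.032,"wx":0,"wy":33,"wz":0},{"claw":0.75,"dx":0.034,"dy":0.0,"dz":0.032,"wx":0,"wy":33,"wz":0},{"claw":0.75,"dx":0.034,"dy":0.0,"dz":0.032,"wx":0,"wy":33,"wz":0},{"claw":0.75,"dx":0.034,"dy":0.0,"dz":0.032,"wx":0,"wy":33,"wz":0},{"claw":0.75,"dx":0.034,"dy":0.0,"dz":0.032,"wx":0,"wy":33,"wz":0}]'

```text
time: 4.87
tool_pos: [0.4913, 0.0939, 0.1131]
orientation: [3.003, -0.05, 0.892]
wrist_force: [-0.1, -1.1, 0.5]
opening: 0.0642
grip_force: 0.0
```

Run:
```python
from h import *
st()
im=snap('wrist','w4.png')
r=Rt(YS,33)
plan([[(tcp(tipped(2,28.5,8),r),r)]])
```

```text
t 4.87 p [0.4913 0.0939 0.1131] R [[0.837, -0.033, 0.546], [-0.028, -0.999, -0.017], [0.546, -0.001, -0.838]] F [-0.1 -1.1  0.5] op 0.0642 g 0.0
  d [-4.1  0.6 62.2] w [ 0.2 -0.1 -0.4] n 2
--
```

View pics/w4.png

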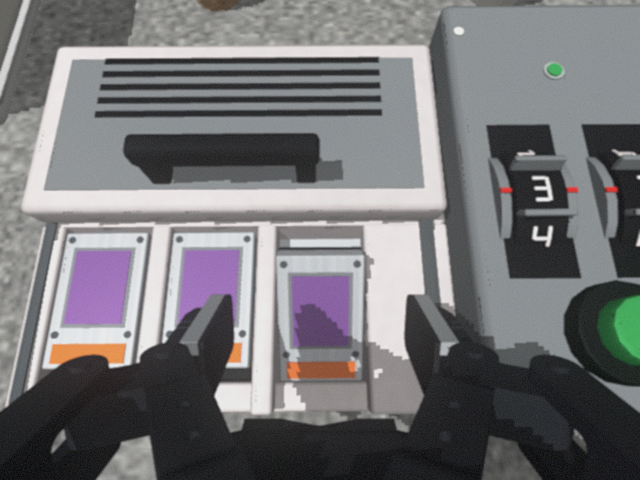

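Jaws straddle the tipped cassette (cols 277–365) evenly and square to its top. Descending to grip.

Request:
carry_out --series '[{"claw":0.75,"dx":-0.003,"dy":0.0,"dz":0.03,"wx":0,"wy":0,"wz":0},{"claw":0.75,"dx":-0.003,"dy":0.0,"dz":0.055,"wx":0,"wy":0,"wz":0},{"claw":0.75,"dx":-0.003,"dy":0.0,"dz":0.062,"wx":0,"wy":0,"wz":0},{"claw":0.75,"dx":-0.003,"dy":0.0,"dz":0.062,"wx":0,"wy":0,"wz":0},{"claw":0.3,"dx":-0.003,"dy":0.0,"dz":0.062,"wx":0,"wy":0,"wz":0},{"claw":0.3,"dx":-0.003,"dy":0.0,"dz":0.062,"wx":0,"wy":0,"wz":0},{"claw":0.3,"dx":-0.003,"dy":0.0,"dz":0.062,"wx":0,"wy":0,"wz":0},{"claw":0.3,"dx":-0.003,"dy":0.0,"dz":0.062,"wx":0,"wy":0,"wz":0}]' --squeeze 60

```text
time: 5.58
tool_pos: [0.5212, 0.0927, 0.059]
orientation: [3.002, -0.049, 0.893]
wrist_force: [1.8, -1.6, 0.2]
opening: 0.0436
grip_force: 61.0
```

Run:
```python
from h import *
st()
im=snap('top')
for c,s,m in blobs(im,(100,150,60),(118,255,255),150):
    if c[0]<450: r=rect(m); print(r,[onz(im,*p,.016).round(4).tolist() for p in cv2.boxPoints(r)])
```

```text
t 5.58 p [0.5212 0.0927 0.059 ] R [[0.837, -0.032, 0.546], [-0.027, -0.999, -0.017], [0.547, -0.0, -0.837]] F [ 1.8 -1.6  0.2] op 0.0436 g 61.0
((375.79412841796875, 264.32354736328125), (40.01837158203125, 97.25678253173828), 14.03624439239502) [[0.4057, -0.204, 0.016], [0.6777, -0.2667, 0.016], [0.6523, -0.3786, 0.016], [0.3818, -0.3126, 0.016]]
```

```bash
cat >> h.py <<'E'
TC=np.array([.5294,-.2905]); TY=-13.4
def slot(tx,grip=.029,z=.026):
    a=np.radians(TY); X=np.array([np.cos(a),np.sin(a)]);Y=np.array([-np.sin(a),np.cos(a)])
    return np.r_[TC+X*tx+Y*grip,z]
E
python3 - <<'E'
from h import *
r=Rt(YS,33); r0=Rt(YS); r1=Rt(TY+90)
p,_=tool()
out=p-r.apply([0,0,.07])
print(slot(.08))
plan([[(out,r),((.47,.06,.25),r0)],[((.55,-.23,.25),r1)],[(slot(.08,z=.2),r1)],[(slot(.08,z=.05),r1)]])
E
```

```text
[ 0.61394276 -0.28082933  0.026     ]
  d [  0.2   0.2 -70. ] w [ 0.2 -0.1 -0.3] n 2
  d [  62.5   34.2 -187.4] w [  0.1 -33.1  -0.3] n 5
--
  d [ 87.6 287.8   0. ] w [  0.    0.  -78.1] n 11
--
  d [-34.6  74.   50. ] w [0. 0. 0.] n 3
--
  d [  0.   0. 150.] w [0. 0. 0.] n 4
--
```

Request:
carry_out --series '[{"claw":0.3,"dx":0,"dy":0.0,"dz":-0.015,"wx":0,"wy":0,"wz":0},{"claw":0.3,"dx":0,"dy":0.0,"dz":-0.04,"wx":0,"wy":0,"wz":0},{"claw":0.3,"dx":0,"dy":0.0,"dz":-0.07,"wx":0,"wy":0,"wz":0},{"claw":0.3,"dx":0.0625,"dy":0.034,"dz":-0.187,"wx":0,"wy":-33,"wz":0},{"claw":0.3,"dx":0.0625,"dy":0.034,"dz":-0.187,"wx":0,"wy":-33,"wz":0},{"claw":0.3,"dx":0.0625,"dy":0.034,"dz":-0.187,"wx":0,"wy":-33,"wz":0},{"claw":0.3,"dx":0.0625,"dy":0.034,"dz":-0.187,"wx":0,"wy":-33,"wz":0},{"claw":0.3,"dx":0.0625,"dy":0.034,"dz":-0.187,"wx":0,"wy":-33,"wz":0},{"claw":0.3,"dx":0.0625,"dy":0.034,"dz":-0.187,"wx":0,"wy":-33,"wz":0}]'

```text
time: 6.38
tool_pos: [0.4738, 0.0601, 0.2543]
orientation: [-3.139, 0.051, -0.01]
wrist_force: [1.0, 0.1, -1.5]
opening: 0.0437
grip_force: 61.3
```

Request:
carry_out --series '[{"claw":0.3,"dx":0.088,"dy":0.288,"dz":0,"wx":0,"wy":0,"wz":-78},{"claw":0.3,"dx":0.088,"dy":0.288,"dz":0,"wx":0,"wy":0,"wz":-78},{"claw":0.3,"dx":0.088,"dy":0.288,"dz":0,"wx":0,"wy":0,"wz":-78},{"claw":0.3,"dx":0.088,"dy":0.288,"dz":0,"wx":0,"wy":0,"wz":-78},{"claw":0.3,"dx":0.088,"dy":0.288,"dz":0,"wx":0,"wy":0,"wz":-78},{"claw":0.3,"dx":0.088,"dy":0.288,"dz":0,"wx":0,"wy":0,"wz":-78},{"claw":0.3,"dx":0.088,"dy":0.288,"dz":0,"wx":0,"wy":0,"wz":-78},{"claw":0.3,"dx":0.088,"dy":0.288,"dz":0,"wx":0,"wy":0,"wz":-78},{"claw":0.3,"dx":0.088,"dy":0.288,"dz":0,"wx":0,"wy":0,"wz":-78},{"claw":0.3,"dx":0.088,"dy":0.288,"dz":0,"wx":0,"wy":0,"wz":-78}]'

```text
time: 7.22
tool_pos: [0.5483, -0.2324, 0.2479]
orientation: [-2.631, -1.716, -0.0]
wrist_force: [0.2, 1.0, -0.8]
opening: 0.0436
grip_force: 61.6
```

Run:
```python
from h import *
st(); snap('wrist','w5.png')
im=snap('top')
for c,s,m in blobs(im,(100,150,60),(118,255,255),150):
    if c[0]<450: r=rect(m); print(r,[onz(im,*p,.016).round(4).tolist() for p in cv2.boxPoints(r)])
r1=Rt(TY+90)
plan([[(slot(.08,z=.2),r1)],[(slot(.08,z=.05),r1)]])
```

```text
t 7.22 p [ 0.5483 -0.2324  0.2479] R [[0.403, 0.915, -0.0], [0.915, -0.403, 0.001], [0.001, -0.0, -1.0]] F [ 0.2  1.  -0.8] op 0.0436 g 61.6
((390.4228820800781, 282.656982421875), (15.241415977478027, 72.44996643066406), 26.175289154052734) [[0.3932, -0.2685, 0.016], [0.5795, -0.3573, 0.016], [0.5612, -0.3963, 0.016], [0.3757, -0.3068, 0.016]]
  d [-19.   80.6  47.9] w [ -0.   -0.  -10.6] n 3
--
  d [  0.   0. 150.] w [0. 0. 0.] n 4
--
```

View pics/w5.png

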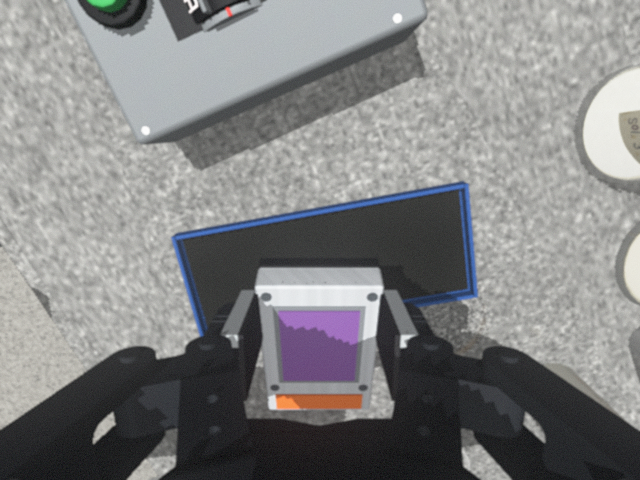

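The cassette is held level. Tray corners in the wrist view are at (176,236), (467,184) and (476,295).

Run:
```python
from h import *
im=snap('wrist'); st()
# refine: top wall line & right wall from blue mask
hsv=cv2.cvtColor(im['color'],cv2.COLOR_RGB2HSV); m=cv2.inRange(hsv,np.array((100,120,50)),np.array((125,255,255)))
n,l,s,c=cv2.connectedComponentsWithStats(m); i=1+np.argmax(s[1:,4]); ys,xs=np.where(l==i)
for f in (lambda x,y:-x+y*.0, lambda x,y:x-y, lambda x,y:x+y,lambda x,y:-x-y):
    k=np.argmax(f(xs,ys)); print(xs[k],ys[k],onz(im,xs[k],ys[k],.016).round(4))
a=np.radians(TY);X=np.array([np.cos(a),np.sin(a)]);Y=np.array([-np.sin(a),np.cos(a)])
for sx,sy in((-1,1),(1,1),(1,-1)): print('pred',(TC+X*.14*sx+Y*.057*sy).round(4))
```

```text
t 7.37 p [ 0.5481 -0.2304  0.2481] R [[0.409, 0.913, -0.0], [0.913, -0.409, 0.001], [0.001, -0.001, -1.0]] F [ 0.5  0.3 -0.9] op 0.0439 g 61.6
174 239 [ 0.4097 -0.2041  0.016 ]
468 185 [ 0.6786 -0.268   0.016 ]
477 297 [ 0.6521 -0.3762  0.016 ]
174 239 [ 0.4097 -0.2041  0.016 ]
pred [ 0.4064 -0.2026]
pred [ 0.6788 -0.2675]
pred [ 0.6524 -0.3784]
```

Request:
carry_out --series '[{"claw":0.3,"dx":-0.019,"dy":0.081,"dz":0.05,"wx":0,"wy":0,"wz":-10.7},{"claw":0.3,"dx":-0.019,"dy":0.081,"dz":0.05,"wx":0,"wy":0,"wz":-10.7},{"claw":0.3,"dx":-0.019,"dy":0.081,"dz":0.05,"wx":0,"wy":0,"wz":-10.7},{"claw":0.3,"dx":-0.019,"dy":0.081,"dz":0.09,"wx":0,"wy":0,"wz":-10.7},{"claw":0.3,"dx":-0.019,"dy":0.081,"dz":0.13,"wx":0,"wy":0,"wz":-10.7},{"claw":0.3,"dx":-0.019,"dy":0.081,"dz":0.17,"wx":0,"wy":0,"wz":-10.7},{"claw":0.3,"dx":-0.019,"dy":0.081,"dz":0.2,"wx":0,"wy":0,"wz":-10.7},{"claw":0.3,"dx":-0.019,"dy":0.081,"dz":0.21,"wx":0,"wy":0,"wz":-10.7},{"claw":0.3,"dx":-0.019,"dy":0.081,"dz":0.216,"wx":0,"wy":0,"wz":-10.7},{"claw":0.3,"dx":-0.019,"dy":0.081,"dz":0.216,"wx":0,"wy":0,"wz":-10.7}]'

```text
time: 8.2
tool_pos: [0.6146, -0.2797, 0.0329]
orientation: [-2.463, -1.948, 0.001]
wrist_force: [-1.6, -0.1, 3.3]
opening: 0.0435
grip_force: 66.3
```

Run:
```python
from h import *
st()
```

```text
t 8.2 p [ 0.6146 -0.2797  0.0329] R [[0.231, 0.973, -0.002], [0.973, -0.231, 0.001], [0.0, -0.002, -1.0]] F [-1.6 -0.1  3.3] op 0.0435 g 66.3
```

Request:
carry_out --series '[{"claw":0.3,"dx":0,"dy":0,"dz":0.002,"wx":0,"wy":0,"wz":0},{"claw":0.6,"dx":0,"dy":0,"dz":0.002,"wx":0,"wy":0,"wz":0},{"claw":0.7,"dx":0,"dy":0,"dz":0.002,"wx":0,"wy":0,"wz":0},{"claw":0.7,"dx":0,"dy":0,"dz":0.002,"wx":0,"wy":0,"wz":0},{"claw":0.7,"dx":0,"dy":0,"dz":-0.03,"wx":0,"wy":0,"wz":0},{"claw":0.7,"dx":0,"dy":0,"dz":-0.1,"wx":0,"wy":0,"wz":0},{"claw":0.7,"dx":0,"dy":0,"dz":-0.18,"wx":0,"wy":0,"wz":0},{"claw":0.7,"dx":0,"dy":0,"dz":-0.18,"wx":0,"wy":0,"wz":0},{"claw":0,"dx":0,"dy":0,"dz":-0.18,"wx":0,"wy":0,"wz":0},{"claw":0,"dx":0,"dy":0,"dz":-0.18,"wx":0,"wy":0,"wz":0}]'

```text
time: 9.03
tool_pos: [0.6191, -0.2831, 0.2225]
orientation: [2.452, 1.941, 0.01]
wrist_force: [0.8, -0.7, 1.2]
opening: 0.0362
grip_force: 0.0
```

Run:
```python
from h import *
st(); im=snap('wrist','w6.png')
for c,s,m in blobs(im,(120,60,40),(150,255,255),400): print(c,onz(im,*c,.023).round(4),rect(m))
a=np.radians(TY);X=np.array([np.cos(a),np.sin(a)]);Y=np.array([-np.sin(a),np.cos(a)])
print('expected window',TC+.08*X+.01*Y)
r=Rt(YS)
plan([[((.52,-.05,.22),Rt(30))],[(tcp(cpt(1,-.028,.075),r),r)]])
```

```text
t 9.03 p [ 0.6191 -0.2831  0.2225] R [[0.23, 0.973, 0.014], [0.973, -0.23, -0.007], [-0.004, 0.015, -1.0]] F [ 0.8 -0.7  1.2] op 0.0362 g 0.0
[311.00747664 228.42990654] [ 0.6116 -0.2961  0.023 ] ((311.0, 228.5), (45.0, 34.0), 90.0)
expected window [ 0.60953955 -0.29931207]
  d [ 203.7 -148.4   -3.4] w [ 0.6 -0.1 46.7] n 7
--
  d [  68.5 -195.2  134. ] w [ 0.   0.  31.5] n 6
--
```

View pics/w6.png

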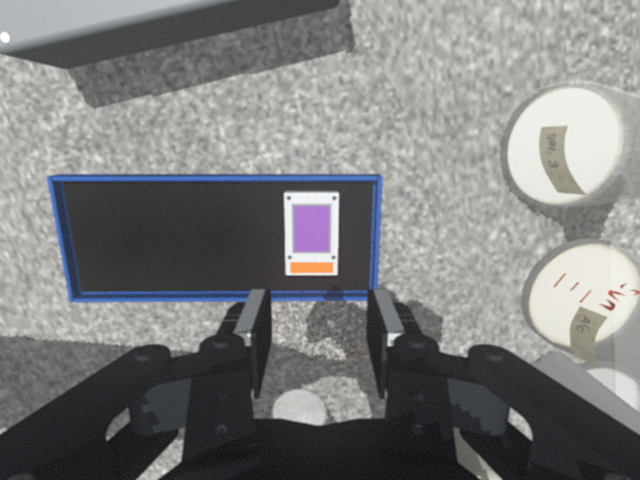

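The right cassette lies flat in the tray's far slot, with its window at (311,228). Next, the middle cassette.

Request:
carry_out --series '[{"claw":0,"dx":0.204,"dy":-0.148,"dz":-0.003,"wx":0,"wy":0,"wz":46.7},{"claw":0,"dx":0.204,"dy":-0.148,"dz":-0.003,"wx":0,"wy":0,"wz":46.7},{"claw":0,"dx":0.204,"dy":-0.148,"dz":-0.003,"wx":0,"wy":0,"wz":46.7},{"claw":0,"dx":0.204,"dy":-0.148,"dz":-0.003,"wx":0,"wy":0,"wz":46.7},{"claw":0,"dx":0.204,"dy":-0.148,"dz":-0.003,"wx":0,"wy":0,"wz":46.7},{"claw":0,"dx":0.204,"dy":-0.148,"dz":-0.003,"wx":0,"wy":0,"wz":46.7},{"claw":0,"dx":0.204,"dy":-0.148,"dz":-0.003,"wx":0,"wy":0,"wz":46.7},{"claw":0,"dx":0.204,"dy":-0.148,"dz":-0.003,"wx":0,"wy":0,"wz":46.7}]'

```text
time: 9.75
tool_pos: [0.5155, -0.046, 0.2139]
orientation: [-3.032, -0.816, 0.003]
wrist_force: [-0.2, -0.5, 0.2]
opening: 0.0004
grip_force: 0.0
```

Request:
carry_out --series '[{"claw":0,"dx":0.0685,"dy":-0.195,"dz":0.05,"wx":0,"wy":0,"wz":31.5},{"claw":0,"dx":0.0685,"dy":-0.195,"dz":0.05,"wx":0,"wy":0,"wz":31.5},{"claw":0,"dx":0.0685,"dy":-0.195,"dz":0.05,"wx":0,"wy":0,"wz":31.5},{"claw":0,"dx":0.0685,"dy":-0.195,"dz":0.05,"wx":0,"wy":0,"wz":31.5},{"claw":0,"dx":0.0685,"dy":-0.195,"dz":0.05,"wx":0,"wy":0,"wz":31.5},{"claw":0,"dx":0.0685,"dy":-0.195,"dz":0.09,"wx":0,"wy":0,"wz":31.5},{"claw":0,"dx":0.0685,"dy":-0.195,"dz":0.13,"wx":0,"wy":0,"wz":31.5},{"claw":0,"dx":0.0685,"dy":-0.195,"dz":0.13,"wx":0,"wy":0,"wz":31.5},{"claw":0,"dx":0.0685,"dy":-0.195,"dz":0.13,"wx":0,"wy":0,"wz":31.5}]'

```text
time: 10.5
tool_pos: [0.4759, 0.1533, 0.0815]
orientation: [3.138, -0.037, -0.014]
wrist_force: [0.4, 0.5, 0.4]
opening: 0.0001
grip_force: 0.0
```

Run:
```python
from h import *
st(); r=Rt(YS)
plan([[(tcp(cpt(1,-.028,.048),r),r),(tcp(cpt(1,-.035,.036),r),r)]])
```

```text
t 10.5 p [0.4759 0.1533 0.0815] R [[1.0, -0.024, -0.009], [-0.024, -1.0, -0.003], [-0.009, 0.003, -1.0]] F [0.4 0.5 0.4] op 0.0001 g 0.0
  d [ 6.1 -0.2 22.5] w [0.2 0.5 0.1] n 1
  d [-0.8 -0.3 34.5] w [0.2 0.5 0.1] n 1
--
```

Request:
carry_out --series '[{"claw":0,"dx":0.004,"dy":0,"dz":0.01,"wx":0,"wy":0,"wz":0},{"claw":0,"dx":0.004,"dy":0,"dz":0.01,"wx":0,"wy":0,"wz":0},{"claw":0,"dx":0.004,"dy":0,"dz":0.01,"wx":0,"wy":0,"wz":0}]'

```text
time: 10.75
tool_pos: [0.4852, 0.1541, 0.0769]
orientation: [-3.141, 0.042, -0.004]
wrist_force: [0.4, -0.7, -0.3]
opening: 0.0002
grip_force: 0.0
```

Run:
```python
from h import *
st(); r=Rt(YS)
plan([[(tcp(cpt(1,-.028,.048),r),r),(tcp(cpt(1,-.035,.036),r),r)]])
```

```text
t 10.75 p [0.4852 0.1541 0.0769] R [[1.0, -0.027, 0.003], [-0.027, -1.0, 0.001], [0.003, -0.001, -1.0]] F [ 0.4 -0.7 -0.3] op 0.0002 g 0.0
  d [-3.5  0.9 17.9] w [-0.  -0.2 -0. ] n 1
  d [-10.5   0.9  29.9] w [-0.  -0.2 -0. ] n 1
--
```

Request:
carry_out --series '[{"claw":0,"dx":-0.003,"dy":0.001,"dz":0.014,"wx":0,"wy":0,"wz":0},{"claw":0,"dx":-0.003,"dy":0.001,"dz":0.02,"wx":0,"wy":0,"wz":0},{"claw":0,"dx":-0.004,"dy":0.001,"dz":0.022,"wx":0,"wy":0,"wz":0},{"claw":0,"dx":-0.006,"dy":0.001,"dz":0.024,"wx":0,"wy":0,"wz":0},{"claw":0,"dx":-0.008,"dy":0.001,"dz":0.027,"wx":0,"wy":0,"wz":0},{"claw":0,"dx":-0.01,"dy":0.001,"dz":0.03,"wx":0,"wy":0,"wz":0},{"claw":0,"dx":-0.012,"dy":0.001,"dz":0.032,"wx":0,"wy":0,"wz":0},{"claw":0,"dx":-0.012,"dy":0.001,"dz":0.032,"wx":0,"wy":0,"wz":0}]'

```text
time: 11.42
tool_pos: [0.4702, 0.1539, 0.0429]
orientation: [3.141, -0.039, -0.002]
wrist_force: [-0.8, 0.5, 0.1]
opening: 0.0004
grip_force: 0.0
```

Request:
carry_out --series '[{"claw":0,"dx":-0.004,"dy":0,"dz":-0.01,"wx":0,"wy":0,"wz":0},{"claw":0,"dx":-0.012,"dy":0,"dz":-0.04,"wx":0,"wy":0,"wz":0},{"claw":0,"dx":-0.012,"dy":0,"dz":-0.08,"wx":0,"wy":0,"wz":0},{"claw":0.75,"dx":-0.012,"dy":0,"dz":-0.1,"wx":0,"wy":0,"wz":0},{"claw":0.75,"dx":-0.012,"dy":0,"dz":-0.1,"wx":0,"wy":0,"wz":0},{"claw":0.75,"dx":-0.012,"dy":0,"dz":-0.1,"wx":0,"wy":0,"wz":0},{"claw":0.75,"dx":-0.012,"dy":0,"dz":-0.1,"wx":0,"wy":0,"wz":0}]'

```text
time: 12.0
tool_pos: [0.4586, 0.1542, 0.1434]
orientation: [3.141, -0.04, -0.0]
wrist_force: [0.3, 0.4, -0.6]
opening: 0.0483
grip_force: 0.0
```

Run:
```python
from h import *
st(); im=snap('wrist','w7.png')
for c,s,m in blobs(im,(120,60,40),(150,255,255),400): print(c,s[4],onz(im,*c,.046).round(4))
print('tipped win',proj(im,tipped(1,10,18)),'nontipped',proj(im,cpt(1,.01,.046)),'left',proj(im,cpt(0,.01,.046)))
r=Rt(YS,33)
plan([[(tcp(tipped(1,28.5,70),r),r)],[(tcp(tipped(1,28.5,8),r),r)]])
```

```text
t 12.0 p [0.4586 0.1542 0.1434] R [[1.0, -0.025, -0.0], [-0.025, -1.0, -0.0], [-0.0, 0.0, -1.0]] F [ 0.3  0.4 -0.6] op 0.0483 g 0.0
[210.72900955 139.19281046] 3978 [0.5217 0.2127 0.046 ]
[319.24545455 163.91331169] 3080 [0.5067 0.1529 0.046 ]
[280.84197282 368.65878208] 1987 [0.3759 0.1811 0.046 ]
tipped win [319.6267973  160.95537662] nontipped [319.65396346 140.06782909] left [210.73420682 139.34520417]
  d [31.7  0.1 31.5] w [ 0.  33.1  0.1] n 5
--
  d [-0.  0. 62.] w [0. 0. 0.] n 2
--
```

Cassette 1 is tipped, with the same 3 px offset as before. Approach and grip.

Request:
carry_out --series '[{"claw":0.75,"dx":0.0,"dy":0.0,"dz":0.0,"wx":0,"wy":20,"wz":0},{"claw":0.75,"dx":0.01,"dy":0.0,"dz":0.0,"wx":0,"wy":33,"wz":0},{"claw":0.75,"dx":0.0315,"dy":0.0,"dz":0.0315,"wx":0,"wy":33,"wz":0},{"claw":0.75,"dx":0.0315,"dy":0.0,"dz":0.0315,"wx":0,"wy":33,"wz":0},{"claw":0.75,"dx":0.0315,"dy":0.0,"dz":0.0315,"wx":0,"wy":33,"wz":0},{"claw":0.75,"dx":0.0315,"dy":0.0,"dz":0.0315,"wx":0,"wy":33,"wz":0},{"claw":0.75,"dx":0.0315,"dy":0.0,"dz":0.0315,"wx":0,"wy":33,"wz":0},{"claw":0.75,"dx":0.0315,"dy":0.0,"dz":0.0315,"wx":0,"wy":33,"wz":0},{"claw":0.75,"dx":0.0315,"dy":0.0,"dz":0.0315,"wx":0,"wy":33,"wz":0}]'

```text
time: 12.8
tool_pos: [0.4909, 0.1536, 0.1118]
orientation: [3.005, -0.039, 0.889]
wrist_force: [-0.1, -0.5, 0.6]
opening: 0.064
grip_force: 0.0
```

Request:
carry_out --series '[{"claw":0.75,"dx":0,"dy":0.0,"dz":0.03,"wx":0,"wy":0,"wz":0},{"claw":0.75,"dx":0,"dy":0.0,"dz":0.055,"wx":0,"wy":0,"wz":0},{"claw":0.75,"dx":0,"dy":0.0,"dz":0.062,"wx":0,"wy":0,"wz":0},{"claw":0.75,"dx":0,"dy":0.0,"dz":0.062,"wx":0,"wy":0,"wz":0},{"claw":0.3,"dx":0,"dy":0.0,"dz":0.062,"wx":0,"wy":0,"wz":0},{"claw":0.3,"dx":0,"dy":0.0,"dz":0.062,"wx":0,"wy":0,"wz":0},{"claw":0.3,"dx":0,"dy":0.0,"dz":0.062,"wx":0,"wy":0,"wz":0},{"claw":0.3,"dx":0,"dy":0.0,"dz":0.062,"wx":0,"wy":0,"wz":0}]'

```text
time: 13.47
tool_pos: [0.527, 0.1455, 0.069]
orientation: [3.015, -0.03, 0.874]
wrist_force: [-2.8, -12.4, 10.5]
opening: 0.0258
grip_force: 12.9
```

Run:
```python
from h import *
st()
r=Rt(YS,33); r0=Rt(YS); p,_=tool(); print(p-tcp(tipped(1,28.5,8),r))
im=snap('top')
for c,s,m in blobs(im,(100,150,60),(118,255,255),150):
    if c[0]<450: q=rect(m); print(q,[onz(im,*p,.016).round(4).tolist() for p in cv2.boxPoints(q)])
p,_=tool();out=p-r.apply([0,0,.07])
plan([[(out,r),((.47,.1,.25),r0)],[((.53,-.2,.25),Rt(60))]])
```

```text
t 13.47 p [0.527  0.1455 0.069 ] R [[0.845, -0.019, 0.535], [-0.018, -1.0, -0.008], [0.535, -0.003, -0.845]] F [ -2.8 -12.4  10.5] op 0.0258 g 12.9
[ 0.00354463 -0.00671962  0.0100391 ]
((375.80841064453125, 264.2970275878906), (40.06294250488281, 97.08992767333984), 14.381393432617188) [[0.4065, -0.2033, 0.016], [0.6777, -0.2675, 0.016], [0.6516, -0.3794, 0.016], [0.382, -0.3119, 0.016]]
  d [ -0.8  -0.5 -70. ] w [-0.4  0.7  0.2] n 2
  d [  49.6   46.  -183.1] w [ -0.3 -32.3   0.3] n 5
--
  d [ 67.8 298.3   0. ] w [  0.    0.  -61.5] n 9
--
```

Run:
```python
from h import *
snap('wrist','w8.png')
```

```text
(no output)
```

View pics/w8.png

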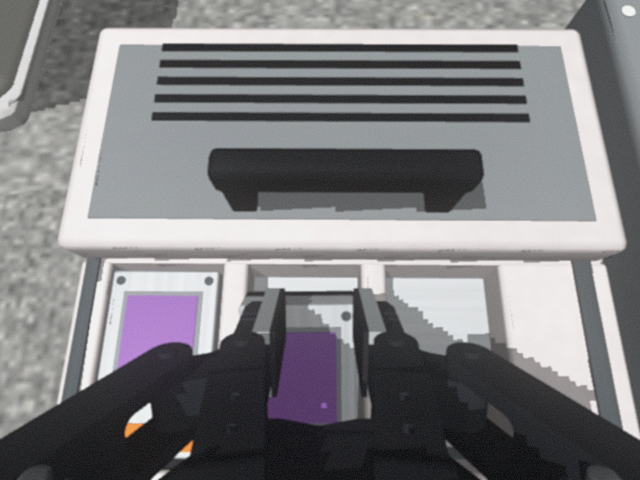

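The fingers have ridden up onto the cassette's top (left pad at col 270, right at col 365, opening only 26 mm). Back off and look again.

Request:
carry_out --series '[{"claw":0.3,"dx":0,"dy":0.0,"dz":-0.02,"wx":0,"wy":0,"wz":0},{"claw":0.75,"dx":0,"dy":0.0,"dz":-0.052,"wx":0,"wy":0,"wz":0},{"claw":0.75,"dx":0,"dy":0.0,"dz":-0.062,"wx":0,"wy":0,"wz":0},{"claw":0.75,"dx":0,"dy":0.0,"dz":-0.062,"wx":0,"wy":0,"wz":0},{"claw":0.75,"dx":0,"dy":0.0,"dz":-0.062,"wx":0,"wy":0,"wz":0},{"claw":0.75,"dx":0,"dy":0.0,"dz":-0.062,"wx":0,"wy":0,"wz":0}]'

```text
time: 14.07
tool_pos: [0.4927, 0.1476, 0.1189]
orientation: [-3.016, 0.028, -0.872]
wrist_force: [0.0, 0.8, 0.3]
opening: 0.0644
grip_force: 0.0
```

Run:
```python
from h import *
st(); im=snap('wrist','w9.png')
for c,s,m in blobs(im,(120,60,40),(150,255,255),400): print(c,s[4],rect(m))
print('tipped win',proj(im,tipped(1,10,18)),'nontipped',proj(im,cpt(1,.01,.046)),'left',proj(im,cpt(0,.01,.046)))
```

```text
t 14.07 p [0.4927 0.1476 0.1189] R [[0.846, -0.017, 0.534], [-0.018, -1.0, -0.003], [0.533, -0.007, -0.846]] F [0.  0.8 0.3] op 0.0644 g 0.0
[200.03182415 278.38090551] 3048 ((202.0989990234375, 284.5099182128906), (53.63250732421875, 74.62779235839844), 5.710592269897461)
[309.32968536 309.28043776] 3655 ((309.0, 309.5), (67.0, 56.0), 90.0)
tipped win [310.29628311 304.32072045] nontipped [310.71614467 284.50076028] left [202.43392458 283.03118675]
```

View pics/w9.png

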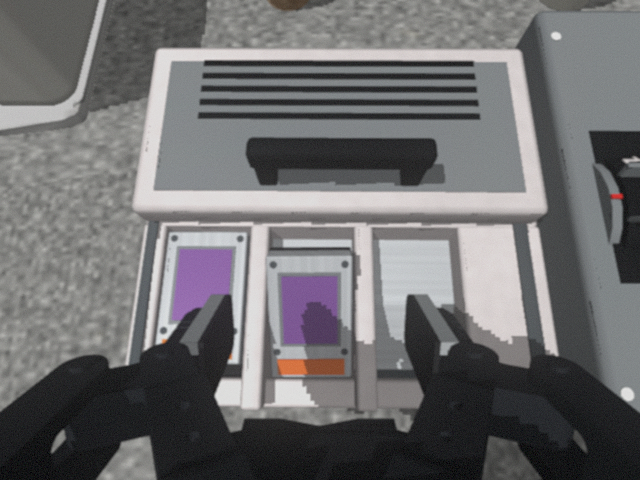

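Cassette 1 is still tipped, with its window at (309,309), about 3 mm down the slope. The tool is 5–7 mm off in y, so I'll recentre and descend in stages.

Run:
```python
from h import *
C[1][1]+=.0005
r=Rt(YS,33); st()
plan([[(tcp(tipped(1,27.5,50),r),r)],[(tcp(tipped(1,27.5,7.5),r),r)]])
```

```text
t 14.12 p [0.4925 0.1474 0.1183] R [[0.846, -0.017, 0.533], [-0.018, -1.0, -0.003], [0.533, -0.007, -0.846]] F [-0.3 -0.6  0.2] op 0.0642 g 0.0
  d [-7.2 -5.9 24.7] w [-0.6  0.8  0.2] n 1
--
  d [-0.   0.  42.5] w [0. 0. 0.] n 2
--
```

Request:
carry_out --series '[{"claw":0.75,"dx":-0.007,"dy":-0.006,"dz":0.01,"wx":-0.6,"wy":0.8,"wz":0.2},{"claw":0.75,"dx":-0.007,"dy":-0.006,"dz":0.025,"wx":-0.6,"wy":0.8,"wz":0.2},{"claw":0.75,"dx":-0.007,"dy":-0.006,"dz":0.045,"wx":-0.6,"wy":0.8,"wz":0.2},{"claw":0.75,"dx":-0.007,"dy":-0.006,"dz":0.06,"wx":-0.6,"wy":0.8,"wz":0.2},{"claw":0.75,"dx":-0.007,"dy":-0.006,"dz":0.067,"wx":-0.6,"wy":0.8,"wz":0.2},{"claw":0.75,"dx":-0.007,"dy":-0.006,"dz":0.067,"wx":-0.6,"wy":0.8,"wz":0.2},{"claw":0.75,"dx":-0.007,"dy":-0.006,"dz":0.067,"wx":-0.6,"wy":0.8,"wz":0.2}]'

```text
time: 14.7
tool_pos: [0.5242, 0.1473, 0.0649]
orientation: [-3.017, 0.029, -0.867]
wrist_force: [-0.4, -0.3, 0.5]
opening: 0.0637
grip_force: 0.0
```

Run:
```python
from h import *
C[1][1]+=.0005
r=Rt(YS,33); st(); im=snap('wrist','x.png')
plan([[(tcp(tipped(1,27.5,7.5),r),r)]])
for c,s,m in blobs(im,(120,60,40),(150,255,255),400): print(c,s[4])
print(proj(im,tipped(1,10,18)))
```

```text
t 14.7 p [0.5242 0.1473 0.0649] R [[0.847, -0.017, 0.531], [-0.019, -1.0, -0.003], [0.531, -0.008, -0.847]] F [-0.4 -0.3  0.5] op 0.0637 g 0.0
  d [-5.4 -5.1  5.6] w [-0.7  0.9  0.2] n 1
--
[152.69886226 318.5221496 ] 4131
[305.45758203 372.51404079] 6766
[305.27919544 366.16283994]
```

Run:
```python
from h import *
o=bot.get_obs(); print(np.round(o['q'],3),np.round(o['dq'],3),np.round(o['effort'],1))
```

```text
[ 0.339 -0.024  2.41  -0.692  0.285  2.552] [ 0.005 -0.02  -0.     0.    -0.    -0.001] [ -0.2 -27.  -28.9  -0.7  -1.6   0. ]
```

Joint 6 is at its 2.55 limit, which explains the drift and the failed grip. I'll back out and use the half-turned tool.

Run:
```python
from h import *
r=Rt(YS,33);p,rr=tool();out=p-rr.apply([0,0,.05])
plan([[(out,rr),((.45,.15,.22),Rt(YS))]])
```

```text
d [ -0.  -0. -50.] w [0. 0. 0.] n 2
  d [  19.2   -2.4 -170.4] w [ -0.6 -32.1   0.4] n 5
--
```

Request:
carry_out --series '[{"claw":0.75,"dx":0,"dy":0,"dz":-0.025,"wx":0,"wy":0,"wz":0},{"claw":0.75,"dx":0,"dy":0,"dz":-0.05,"wx":0,"wy":0,"wz":0},{"claw":0.75,"dx":0.019,"dy":-0.002,"dz":-0.17,"wx":0,"wy":-32,"wz":0},{"claw":0.75,"dx":0.019,"dy":-0.002,"dz":-0.17,"wx":0,"wy":-32,"wz":0},{"claw":0.75,"dx":0.019,"dy":-0.002,"dz":-0.17,"wx":0,"wy":-32,"wz":0},{"claw":0.75,"dx":0.019,"dy":-0.002,"dz":-0.17,"wx":0,"wy":-32,"wz":0},{"claw":0.75,"dx":0.019,"dy":-0.002,"dz":-0.17,"wx":0,"wy":-32,"wz":0},{"claw":0.75,"dx":0.019,"dy":-0.002,"dz":-0.17,"wx":0,"wy":-32,"wz":0},{"claw":0.75,"dx":0.019,"dy":-0.002,"dz":-0.17,"wx":0,"wy":-32,"wz":0}]'

```text
time: 15.5
tool_pos: [0.4515, 0.1496, 0.2204]
orientation: [-3.133, 0.028, -0.008]
wrist_force: [-0.9, 0.2, 0.1]
opening: 0.064
grip_force: 0.0
```

Request:
carry_out --series '[{"claw":0.75,"dx":0,"dy":0,"dz":0,"wx":0,"wy":0,"wz":-70},{"claw":0.75,"dx":0,"dy":0,"dz":0,"wx":0,"wy":0,"wz":-70},{"claw":0.75,"dx":0,"dy":0,"dz":0,"wx":0,"wy":0,"wz":-70},{"claw":0.75,"dx":0,"dy":0,"dz":0,"wx":0,"wy":0,"wz":-70},{"claw":0.75,"dx":0,"dy":0,"dz":0,"wx":0,"wy":0,"wz":-70},{"claw":0.75,"dx":0,"dy":0,"dz":0,"wx":0,"wy":0,"wz":-70},{"claw":0.75,"dx":0,"dy":0,"dz":0,"wx":0,"wy":0,"wz":-70},{"claw":0.75,"dx":0,"dy":0,"dz":0,"wx":0,"wy":0,"wz":-70},{"claw":0.75,"dx":0,"dy":0,"dz":0,"wx":0,"wy":0,"wz":-70},{"claw":0.75,"dx":0,"dy":0,"dz":0,"wx":0,"wy":0,"wz":-70}]'

```text
time: 16.33
tool_pos: [0.4477, 0.1494, 0.218]
orientation: [-2.579, -1.786, -0.009]
wrist_force: [0.1, 0.2, 0.7]
opening: 0.0642
grip_force: 0.0
```

Request:
carry_out --series '[{"claw":0.75,"dx":0,"dy":0,"dz":0,"wx":0,"wy":0,"wz":-70},{"claw":0.75,"dx":0,"dy":0,"dz":0,"wx":0,"wy":0,"wz":-70},{"claw":0.75,"dx":0,"dy":0,"dz":0,"wx":0,"wy":0,"wz":-70},{"claw":0.75,"dx":0,"dy":0,"dz":0,"wx":0,"wy":0,"wz":-70},{"claw":0.75,"dx":0,"dy":0,"dz":0,"wx":0,"wy":0,"wz":-70},{"claw":0.75,"dx":0,"dy":0,"dz":0,"wx":0,"wy":0,"wz":-70},{"claw":0.75,"dx":0,"dy":0,"dz":0,"wx":0,"wy":0,"wz":-70},{"claw":0.75,"dx":0,"dy":0,"dz":0,"wx":0,"wy":0,"wz":-70},{"claw":0.75,"dx":0,"dy":0,"dz":0,"wx":0,"wy":0,"wz":-70},{"claw":0.75,"dx":0,"dy":0,"dz":0,"wx":0,"wy":0,"wz":-70}]'

```text
time: 17.17
tool_pos: [0.4478, 0.1494, 0.218]
orientation: [-1.089, -2.946, -0.012]
wrist_force: [-0.9, 0.4, 0.0]
opening: 0.0641
grip_force: 0.0
```

Run:
```python
from h import *
st(); print(np.round(bot.get_obs()['q'],3))
C[1][1]+=.0005
p,rr=tool(); r=Rt(YS+180,-33)
a=(tcp(tipped(1,27.5,60),r),r)
plan([[(p,Rt(YS+180))],[((.455,.15,.16),r)],[a],[(tcp(tipped(1,27.5,7.5),r),r)]])
```

```text
t 17.17 p [0.4478 0.1494 0.218 ] R [[-0.76, 0.65, 0.002], [0.65, 0.76, 0.007], [0.003, 0.007, -1.0]] F [-0.9  0.4  0. ] op 0.0641 g 0.0
[ 0.265 -0.113  2.053  0.007  1.197 -0.6  ]
  d [0. 0. 0.] w [  0.4  -0.  -39.1] n 6
--
  d [-7.2  0.8 58. ] w [  0. -33.  -0.] n 5
--
  d [-1.2  4.5 70. ] w [0. 0. 0.] n 2
--
  d [ 0.  -0.  52.5] w [0. 0. 0.] n 2
--
```

Request:
carry_out --series '[{"claw":0.75,"dx":0,"dy":0,"dz":0,"wx":0.4,"wy":0,"wz":-39},{"claw":0.75,"dx":0,"dy":0,"dz":0,"wx":0.4,"wy":0,"wz":-39},{"claw":0.75,"dx":0,"dy":0,"dz":0,"wx":0.4,"wy":0,"wz":-39},{"claw":0.75,"dx":0,"dy":0,"dz":0,"wx":0.4,"wy":0,"wz":-39},{"claw":0.75,"dx":0,"dy":0,"dz":0,"wx":0.4,"wy":0,"wz":-39},{"claw":0.75,"dx":0,"dy":0,"dz":0,"wx":0.4,"wy":0,"wz":-39},{"claw":0.75,"dx":0,"dy":0,"dz":0,"wx":0.4,"wy":0,"wz":-39}]'

```text
time: 17.75
tool_pos: [0.4479, 0.1494, 0.2182]
orientation: [-0.05, -3.141, -0.001]
wrist_force: [0.0, -0.5, -0.5]
opening: 0.0641
grip_force: 0.0
```

Request:
carry_out --series '[{"claw":0.75,"dx":-0.007,"dy":0,"dz":0.03,"wx":0,"wy":-33,"wz":0},{"claw":0.75,"dx":-0.007,"dy":0,"dz":0.058,"wx":0,"wy":-33,"wz":0},{"claw":0.75,"dx":-0.007,"dy":0,"dz":0.058,"wx":0,"wy":-33,"wz":0},{"claw":0.75,"dx":-0.007,"dy":0,"dz":0.058,"wx":0,"wy":-33,"wz":0},{"claw":0.75,"dx":-0.007,"dy":0,"dz":0.058,"wx":0,"wy":-33,"wz":0},{"claw":0.75,"dx":-0.007,"dy":0,"dz":0.058,"wx":0,"wy":-33,"wz":0}]'

```text
time: 18.25
tool_pos: [0.4513, 0.1483, 0.1567]
orientation: [0.041, 2.568, -0.012]
wrist_force: [-0.1, 0.0, -1.0]
opening: 0.0641
grip_force: 0.0
```

Run:
```python
from h import *
st(); print(np.round(bot.get_obs()['q'],3))
C[1][1]+=.0005
r=Rt(YS+180,-33)
plan([[(tcp(tipped(1,27.5,60),r),r),(tcp(tipped(1,27.5,7.5),r),r)]])
im=snap('wrist')
for c,s,m in blobs(im,(120,60,40),(150,255,255),400): print(c,s[4])
print(proj(im,tipped(1,10,18)))
```

```text
t 18.25 p [0.4513 0.1483 0.1567] R [[-0.84, 0.032, 0.542], [0.027, 0.999, -0.018], [-0.542, -0.0, -0.84]] F [-0.1  0.  -1. ] op 0.0641 g 0.0
[ 0.44  -0.35   2.462 -0.483  0.561 -0.747]
  d [-6.3  6.6 69.2] w [-0.2 -0.2 -0.3] n 2
  d [ -6.5   6.8 121.7] w [-0.2 -0.2 -0.3] n 3
--
[328.64137931 214.58983666] 2755
[418.11666667 228.95222222] 1800
[328.89440356 220.70816932]
```

Request:
carry_out --series '[{"claw":0.75,"dx":-0.006,"dy":0.0065,"dz":0.035,"wx":0,"wy":0,"wz":0},{"claw":0.75,"dx":-0.006,"dy":0.0065,"dz":0.07,"wx":0,"wy":0,"wz":0},{"claw":0.75,"dx":-0.006,"dy":0.0065,"dz":0.09,"wx":0,"wy":0,"wz":0},{"claw":0.75,"dx":-0.006,"dy":0.0065,"dz":0.105,"wx":0,"wy":0,"wz":0},{"claw":0.75,"dx":-0.006,"dy":0.0065,"dz":0.115,"wx":0,"wy":0,"wz":0},{"claw":0.75,"dx":-0.006,"dy":0.0065,"dz":0.121,"wx":0,"wy":0,"wz":0},{"claw":0.75,"dx":-0.006,"dy":0.0065,"dz":0.121,"wx":0,"wy":0,"wz":0}]'

```text
time: 18.88
tool_pos: [0.5297, 0.1533, 0.0629]
orientation: [0.047, 2.567, -0.012]
wrist_force: [-1.1, 0.2, 0.2]
opening: 0.0641
grip_force: 0.0
```

Run:
```python
from h import *
st(); print(np.round(bot.get_obs()['q'],3))
C[1][1]+=.0005
r=Rt(YS+180,-33)
plan([[(tcp(tipped(1,27.5,7.5),r),r)]])
```

```text
t 18.88 p [0.5297 0.1533 0.0629] R [[-0.839, 0.036, 0.543], [0.031, 0.999, -0.018], [-0.544, 0.001, -0.839]] F [-1.1  0.2  0.2] op 0.0641 g 0.0
[ 3.660e-01 -1.000e-03  2.401e+00 -8.180e-01  2.940e-01 -4.310e-01]
  d [ 8.4 -0.8  0.5] w [-0.2 -0.1 -0.5] n 1
--
```

Request:
carry_out --series '[{"claw":0.75,"dx":0.008,"dy":-0.0005,"dz":0,"wx":0,"wy":0,"wz":0},{"claw":0.75,"dx":0.008,"dy":-0.0005,"dz":0.0,"wx":0,"wy":0,"wz":0},{"claw":0.75,"dx":0.008,"dy":-0.0005,"dz":0.0,"wx":0,"wy":0,"wz":0}]'

```text
time: 19.13
tool_pos: [0.5222, 0.1535, 0.0598]
orientation: [0.045, 2.565, -0.011]
wrist_force: [-0.2, -0.2, -1.5]
opening: 0.064
grip_force: 0.0
```

Run:
```python
from h import *
st(); C[1][1]+=.0005
r=Rt(YS+180,-33)
plan([[(tcp(tipped(1,27.5,7.5),r),r)]])
```

```text
t 19.13 p [0.5222 0.1535 0.0598] R [[-0.838, 0.035, 0.545], [0.03, 0.999, -0.017], [-0.545, 0.002, -0.838]] F [-0.2 -0.2 -1.5] op 0.064 g 0.0
  d [ 0.4 -0.7  2. ] w [-0.2  0.  -0.5] n 1
--
```

Request:
carry_out --series '[{"claw":0.75,"dx":0,"dy":-0.0005,"dz":0.0015,"wx":0,"wy":0,"wz":0},{"claw":0.3,"dx":0,"dy":-0.0005,"dz":0.0015,"wx":0,"wy":0,"wz":0},{"claw":0.3,"dx":0,"dy":-0.0005,"dz":0.0015,"wx":0,"wy":0,"wz":0},{"claw":0.3,"dx":0,"dy":-0.0005,"dz":0.0015,"wx":0,"wy":0,"wz":0},{"claw":0.3,"dx":0,"dy":-0.0005,"dz":0.0015,"wx":0,"wy":0,"wz":0}]' --squeeze 60

```text
time: 19.55
tool_pos: [0.5232, 0.1532, 0.0591]
orientation: [0.044, 2.563, -0.01]
wrist_force: [-1.6, -0.5, 5.4]
opening: 0.0437
grip_force: 60.2
```

Run:
```python
from h import *
st(); p,rr=tool(); out=p-rr.apply([0,0,.07])
q=((.46,.1,.25),Rt(178.5)); plan([[(out,rr),q],[((.53,-.18,.25),Rt(112))]])
im=snap('wrist')
```

```text
t 19.55 p [0.5232 0.1532 0.0591] R [[-0.837, 0.034, 0.546], [0.03, 0.999, -0.017], [-0.546, 0.002, -0.837]] F [-1.6 -0.5  5.4] op 0.0437 g 60.2
  d [ -0.  -0. -70.] w [0. 0. 0.] n 2
  d [ -53.1  -54.9 -193.5] w [-0.  33.1 -0.5] n 5
--
  d [ -77.3 -278.1    0. ] w [ 0.   0.  66.5] n 10
--
```

Request:
carry_out --series '[{"claw":0.3,"dx":0,"dy":0,"dz":-0.015,"wx":0,"wy":0,"wz":0},{"claw":0.3,"dx":0,"dy":0,"dz":-0.04,"wx":0,"wy":0,"wz":0},{"claw":0.3,"dx":0,"dy":0,"dz":-0.07,"wx":0,"wy":0,"wz":0},{"claw":0.3,"dx":-0.053,"dy":-0.055,"dz":-0.193,"wx":0,"wy":33,"wz":0},{"claw":0.3,"dx":-0.053,"dy":-0.055,"dz":-0.193,"wx":0,"wy":33,"wz":0},{"claw":0.3,"dx":-0.053,"dy":-0.055,"dz":-0.193,"wx":0,"wy":33,"wz":0},{"claw":0.3,"dx":-0.053,"dy":-0.055,"dz":-0.193,"wx":0,"wy":33,"wz":0},{"claw":0.3,"dx":-0.053,"dy":-0.055,"dz":-0.193,"wx":0,"wy":33,"wz":0},{"claw":0.3,"dx":-0.053,"dy":-0.055,"dz":-0.193,"wx":0,"wy":33,"wz":0},{"claw":0.3,"dx":-0.053,"dy":-0.055,"dz":-0.193,"wx":0,"wy":33,"wz":0}]'

```text
time: 20.43
tool_pos: [0.4634, 0.0993, 0.2506]
orientation: [0.056, 3.139, 0.005]
wrist_force: [0.3, -0.2, -2.4]
opening: 0.0435
grip_force: 61.3
```

Request:
carry_out --series '[{"claw":0.3,"dx":-0.077,"dy":-0.278,"dz":0,"wx":0,"wy":0,"wz":66.5},{"claw":0.3,"dx":-0.077,"dy":-0.278,"dz":0,"wx":0,"wy":0,"wz":66.5},{"claw":0.3,"dx":-0.077,"dy":-0.278,"dz":0,"wx":0,"wy":0,"wz":66.5},{"claw":0.3,"dx":-0.077,"dy":-0.278,"dz":0,"wx":0,"wy":0,"wz":66.5},{"claw":0.3,"dx":-0.077,"dy":-0.278,"dz":0,"wx":0,"wy":0,"wz":66.5},{"claw":0.3,"dx":-0.077,"dy":-0.278,"dz":0,"wx":0,"wy":0,"wz":66.5},{"claw":0.3,"dx":-0.077,"dy":-0.278,"dz":0,"wx":0,"wy":0,"wz":66.5},{"claw":0.3,"dx":-0.077,"dy":-0.278,"dz":0,"wx":0,"wy":0,"wz":66.5},{"claw":0.3,"dx":-0.077,"dy":-0.278,"dz":0,"wx":0,"wy":0,"wz":66.5},{"claw":0.3,"dx":-0.077,"dy":-0.278,"dz":0,"wx":0,"wy":0,"wz":66.5}]'

```text
time: 21.27
tool_pos: [0.526, -0.1808, 0.2456]
orientation: [-1.774, -2.589, -0.002]
wrist_force: [-0.1, -0.6, -1.2]
opening: 0.0432
grip_force: 61.5
```

```bash
cat >> h.py <<'E'
def traycorners(im):
    hsv=cv2.cvtColor(im['color'],cv2.COLOR_RGB2HSV); m=cv2.inRange(hsv,np.array((100,120,50)),np.array((125,255,255)))
    n,l,s,c=cv2.connectedComponentsWithStats(m); i=1+np.argmax(s[1:,4]); ys,xs=np.where(l==i)
    W=np.array([onz(im,x,y,.016)[:2] for x,y in zip(xs,ys)]); a=np.radians(TY); X=np.array([np.cos(a),np.sin(a)]);Y=np.array([-np.sin(a),np.cos(a)])
    L=np.c_[(W-TC)@X,(W-TC)@Y]; print('tray local min',L.min(0).round(4),'max',L.max(0).round(4),'n',len(L)); return L
E
python3 - <<'E'
from h import *
st(); im=snap('wrist','w10.png'); traycorners(im)
for c,s,m in blobs(im,(120,60,40),(150,255,255),400): print(c,s[4],onz(im,*c,.023))
r1=Rt(TY+90); plan([[(slot(0,-.03,.2),r1)]])
E
```

```text
t 21.27 p [ 0.526  -0.1808  0.2456] R [[-0.361, 0.933, -0.002], [0.933, 0.361, 0.003], [0.003, -0.001, -1.0]] F [-0.1 -0.6 -1.2] op 0.0432 g 61.5
tray local min [-0.138  -0.0556] max [-0.0521  0.0599] n 1981
[318.76403181 275.04724041] 8552 [ 0.54792733 -0.24002858  0.023     ]
  d [-128.7  -53.7   45.3] w [-0.1 -0.2 34.7] n 5
--
```

View pics/w10.png

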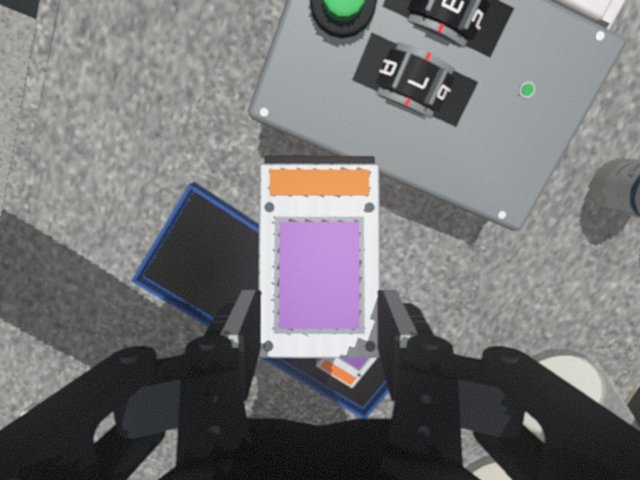

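The cassette is held well and the tray hasn't moved. Placing it in the middle slot.

Request:
carry_out --series '[{"claw":0.3,"dx":-0.129,"dy":-0.054,"dz":0.02,"wx":0,"wy":0,"wz":34.7},{"claw":0.3,"dx":-0.129,"dy":-0.054,"dz":0.045,"wx":0,"wy":0,"wz":34.7},{"claw":0.3,"dx":-0.129,"dy":-0.054,"dz":0.045,"wx":0,"wy":0,"wz":34.7},{"claw":0.3,"dx":-0.129,"dy":-0.054,"dz":0.045,"wx":0,"wy":0,"wz":34.7},{"claw":0.3,"dx":-0.129,"dy":-0.054,"dz":0.045,"wx":0,"wy":0,"wz":34.7},{"claw":0.3,"dx":-0.129,"dy":-0.054,"dz":0.045,"wx":0,"wy":0,"wz":34.7},{"claw":0.3,"dx":-0.129,"dy":-0.054,"dz":0.085,"wx":0,"wy":0,"wz":34.7},{"claw":0.3,"dx":-0.129,"dy":-0.054,"dz":0.125,"wx":0,"wy":0,"wz":34.7},{"claw":0.3,"dx":-0.129,"dy":-0.054,"dz":0.165,"wx":0,"wy":0,"wz":34.7},{"claw":0.3,"dx":-0.129,"dy":-0.054,"dz":0.165,"wx":0,"wy":0,"wz":34.7}]'

```text
time: 22.15
tool_pos: [0.5182, -0.3145, 0.0734]
orientation: [-2.443, -1.948, 0.005]
wrist_force: [-2.7, 1.8, -3.3]
opening: 0.0431
grip_force: 62.2
```

Run:
```python
from h import *
st()
r1=Rt(TY+90); plan([[(slot(0,-.03,.032),r1)]])
im=snap('wrist');L=traycorners(im)
```

```text
t 22.15 p [ 0.5182 -0.3145  0.0734] R [[0.222, 0.975, -0.013], [0.975, -0.222, 0.011], [0.008, -0.015, -1.0]] F [-2.7  1.8 -3.3] op 0.0431 g 62.2
  d [-4.5  5.9 41.3] w [-0.9 -0.5  0.6] n 2
--
tray local min [-0.138  -0.0559] max [0.1406 0.0572] n 21444
```

Request:
carry_out --series '[{"claw":0.3,"dx":-0.002,"dy":0.003,"dz":0.02,"wx":0,"wy":0,"wz":0.5},{"claw":0.3,"dx":-0.002,"dy":0.003,"dz":0.035,"wx":0,"wy":0,"wz":0.5},{"claw":0.3,"dx":-0.002,"dy":0.003,"dz":0.042,"wx":0,"wy":0,"wz":0.5},{"claw":0.3,"dx":-0.002,"dy":0.003,"dz":0.046,"wx":0,"wy":0,"wz":0.5},{"claw":0.3,"dx":-0.002,"dy":0.003,"dz":0.048,"wx":0,"wy":0,"wz":0.5},{"claw":0.3,"dx":-0.002,"dy":0.003,"dz":0.048,"wx":0,"wy":0,"wz":0.5}]'

```text
time: 22.7
tool_pos: [0.5295, -0.3245, 0.0391]
orientation: [2.464, 1.941, 0.005]
wrist_force: [-2.1, -2.4, 6.7]
opening: 0.0438
grip_force: 64.6
```

Run:
```python
from h import *
st(); im=snap('wrist','w11.png'); traycorners(im)
for c,s,m in blobs(im,(120,60,40),(150,255,255),300): print(c,s[4],rect(m))
for c,s,m in blobs(im,(8,120,120),(20,255,255),200): print('o',c,s[4])
```

```text
t 22.7 p [ 0.5295 -0.3245  0.0391] R [[0.234, 0.972, 0.005], [0.972, -0.234, -0.002], [-0.001, 0.006, -1.0]] F [-2.1 -2.4  6.7] op 0.0438 g 64.6
tray local min [-0.1074  0.05  ] max [0.1238 0.0572] n 12724
[518.45080275 184.96043578] 8720 ((519.7491455078125, 185.57945251464844), (83.09456634521484, 116.10638427734375), 6.054191589355469)
[318.08371718 274.4919392 ] 8684 ((317.9825134277344, 274.5611877441406), (107.40666198730469, 81.31102752685547), 89.30130767822266)
o [317.16586091 179.15172927] 2689
o [505.98261665 275.96935041] 2186
```

View pics/w11.png

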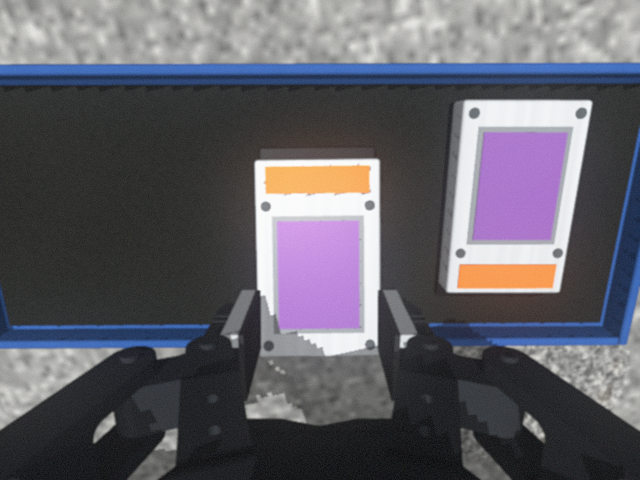

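Run:
```python
from h import *
im=snap('wrist'); a=np.radians(TY); X=np.array([np.cos(a),np.sin(a)]);Y=np.array([-np.sin(a),np.cos(a)])
for u,v,z in((318,356,.038),(318,356,.034),(318,160,.038),(318,274.5,.038),(318,179,.038),(318,335,.016),(518.4,185,.023),(506,276,.023),(180,325,.006),(180,345,.016),(180,70,.016)):
    w=onz(im,u,v,z)[:2]-TC; print(u,v,z,(w@X).round(4),(w@Y).round(4))
st()
```

```text
318 356 0.038 0.0069 -0.0473
318 356 0.034 0.0069 -0.0497
318 160 0.038 0.0071 0.0249
318 274.5 0.038 0.007 -0.0148
318 179 0.038 0.0071 0.0187
318 335 0.016 0.007 -0.0506
518.4 185 0.023 0.0814 0.0145
506 276 0.023 0.0812 -0.0213
180 325 0.006 -0.0555 -0.0508
180 345 0.016 -0.0526 -0.0551
180 70 0.016 -0.0422 0.0552
t 22.8 p [ 0.5295 -0.3243  0.0394] R [[0.234, 0.972, 0.005], [0.972, -0.234, -0.002], [-0.0, 0.006, -1.0]] F [-2.4 -1.7  6. ] op 0.0437 g 64.5
```

The cassette's rear is about 6 mm from the near wall. I'll lift it a little, shift it inward and set it down.

Request:
carry_out --series '[{"claw":0.3,"dx":0,"dy":0,"dz":-0.006,"wx":0,"wy":0,"wz":0},{"claw":0.3,"dx":0.01,"dy":-0.007,"dz":-0.006,"wx":0,"wy":0,"wz":0},{"claw":0.3,"dx":0.01,"dy":-0.007,"dz":-0.006,"wx":0,"wy":0,"wz":0},{"claw":0.3,"dx":0.01,"dy":-0.007,"dz":0.0,"wx":0,"wy":0,"wz":0},{"claw":0.3,"dx":0.01,"dy":-0.007,"dz":0.003,"wx":0,"wy":0,"wz":0},{"claw":0.3,"dx":0.01,"dy":-0.007,"dz":0.005,"wx":0,"wy":0,"wz":0},{"claw":0.3,"dx":0.01,"dy":-0.007,"dz":0.005,"wx":0,"wy":0,"wz":0}]'

```text
time: 23.38
tool_pos: [0.5237, -0.3128, 0.0314]
orientation: [2.466, 1.942, 0.003]
wrist_force: [-2.0, -4.3, 6.7]
opening: 0.0433
grip_force: 67.2
```

Run:
```python
from h import *
st(); r1=Rt(TY+90); plan([[(slot(0,-.03,.032),r1)]])
im=snap('wrist','x11.png'); traycorners(im)
```

```text
t 23.38 p [ 0.5237 -0.3128  0.0314] R [[0.235, 0.972, 0.003], [0.972, -0.235, -0.001], [-0.0, 0.003, -1.0]] F [-2.  -4.3  6.7] op 0.0433 g 67.2
  d [-7.   0.4 -0.6] w [ 0.2  0.  -0.2] n 1
--
tray local min [-0.1121  0.0507] max [0.1112 0.0572] n 11707
```

Request:
carry_out --series '[{"claw":0.6,"dx":0,"dy":0,"dz":0.001,"wx":0,"wy":0,"wz":0},{"claw":0.65,"dx":0,"dy":0,"dz":0.001,"wx":0,"wy":0,"wz":0},{"claw":0.65,"dx":0,"dy":0,"dz":0.001,"wx":0,"wy":0,"wz":0},{"claw":0.65,"dx":0,"dy":0,"dz":-0.03,"wx":0,"wy":0,"wz":0},{"claw":0.65,"dx":0,"dy":0,"dz":-0.1,"wx":0,"wy":0,"wz":0},{"claw":0.65,"dx":0,"dy":0,"dz":-0.19,"wx":0,"wy":0,"wz":0},{"claw":0,"dx":0,"dy":0,"dz":-0.19,"wx":0,"wy":0,"wz":0},{"claw":0,"dx":0,"dy":0,"dz":-0.19,"wx":0,"wy":0,"wz":0},{"claw":0,"dx":0,"dy":0,"dz":-0.19,"wx":0,"wy":0,"wz":0}]'

```text
time: 24.18
tool_pos: [0.5268, -0.3141, 0.2297]
orientation: [2.459, 1.934, 0.011]
wrist_force: [1.5, -0.8, 0.9]
opening: 0.0195
grip_force: 0.0
```

```bash
cat >> h.py <<'E'
def cassin(im):
    a=np.radians(TY); X=np.array([np.cos(a),np.sin(a)]);Y=np.array([-np.sin(a),np.cos(a)])
    for nm,lo,hi in(('win',(120,60,40),(150,255,255)),('orange',(8,120,120),(20,255,255))):
        for c,s,m in blobs(im,lo,hi,100):
            w=onz(im,*c,.023)[:2]-TC
            if abs(w@X)<.14 and abs(w@Y)<.06: print(nm,c.round(1),s[4],'local',(w@X).round(4),(w@Y).round(4),np.round(rect(m)[1],1))
E
python3 - <<'E'
from h import *
st(); im=snap('wrist'); traycorners(im); cassin(im)
print(np.round(bot.get_obs()['q'],2))
r=Rt(YS+180)
plan([[((.5,-.05,.22),Rt(130))],[(tcp(cpt(0,-.028,.085),r),r)]])
E
```

```text
t 24.18 p [ 0.5268 -0.3141  0.2297] R [[0.235, 0.972, 0.014], [0.972, -0.235, -0.006], [-0.003, 0.015, -1.0]] F [ 1.5 -0.8  0.9] op 0.0195 g 0.0
tray local min [-0.1377 -0.0561] max [0.1402 0.057 ] n 6049
win [409.6 165.8] 1736 local 0.0813 0.0138 [36.  49.6]
win [311.1 189.9] 1634 local -0.0012 -0.0059 [46. 34.]
orange [311.  148.2] 466 local -0.001 0.0286 [10. 43.]
orange [407.  207.5] 423 local 0.0811 -0.0215 [ 9. 42.]
[-0.58  0.15  1.77  0.    1.21 -0.34]
  d [249.8 -86.8   4.6] w [  0.5   0.3 -53.6] n 8
--
  d [212.6 157.  124. ] w [  0.    0.  -48.5] n 7
--
```

Middle cassette placed flat at local (-0.001, 0.004). Now the left one, keeping the half-turned tool.

Request:
carry_out --series '[{"claw":0,"dx":0.25,"dy":-0.087,"dz":0.005,"wx":0,"wy":0,"wz":-53.6},{"claw":0,"dx":0.25,"dy":-0.087,"dz":0.005,"wx":0,"wy":0,"wz":-53.6},{"claw":0,"dx":0.25,"dy":-0.087,"dz":0.005,"wx":0,"wy":0,"wz":-53.6},{"claw":0,"dx":0.25,"dy":-0.087,"dz":0.005,"wx":0,"wy":0,"wz":-53.6},{"claw":0,"dx":0.25,"dy":-0.087,"dz":0.005,"wx":0,"wy":0,"wz":-53.6},{"claw":0,"dx":0.25,"dy":-0.087,"dz":0.005,"wx":0,"wy":0,"wz":-53.6},{"claw":0,"dx":0.25,"dy":-0.087,"dz":0.005,"wx":0,"wy":0,"wz":-53.6},{"claw":0,"dx":0.25,"dy":-0.087,"dz":0.005,"wx":0,"wy":0,"wz":-53.6},{"claw":0,"dx":0.25,"dy":-0.087,"dz":0.005,"wx":0,"wy":0,"wz":-53.6}]'

```text
time: 24.98
tool_pos: [0.4955, -0.0464, 0.2133]
orientation: [-1.321, -2.847, -0.002]
wrist_force: [-1.1, 0.5, 0.7]
opening: 0.0
grip_force: 0.0
```

Request:
carry_out --series '[{"claw":0,"dx":0.213,"dy":0.157,"dz":0.03,"wx":0,"wy":0,"wz":-48.5},{"claw":0,"dx":0.213,"dy":0.157,"dz":0.03,"wx":0,"wy":0,"wz":-48.5},{"claw":0,"dx":0.213,"dy":0.157,"dz":0.03,"wx":0,"wy":0,"wz":-48.5},{"claw":0,"dx":0.213,"dy":0.157,"dz":0.03,"wx":0,"wy":0,"wz":-48.5},{"claw":0,"dx":0.213,"dy":0.157,"dz":0.03,"wx":0,"wy":0,"wz":-48.5},{"claw":0,"dx":0.213,"dy":0.157,"dz":0.06,"wx":0,"wy":0,"wz":-48.5},{"claw":0,"dx":0.213,"dy":0.157,"dz":0.09,"wx":0,"wy":0,"wz":-48.5},{"claw":0,"dx":0.213,"dy":0.157,"dz":0.12,"wx":0,"wy":0,"wz":-48.5},{"claw":0,"dx":0.213,"dy":0.157,"dz":0.12,"wx":0,"wy":0,"wz":-48.5},{"claw":0,"dx":0.213,"dy":0.157,"dz":0.12,"wx":0,"wy":0,"wz":-48.5}]'

```text
time: 25.82
tool_pos: [0.4776, 0.2147, 0.0925]
orientation: [-0.044, -3.134, 0.002]
wrist_force: [0.5, -0.3, 1.2]
opening: 0.0
grip_force: 0.0
```

Run:
```python
from h import *
st(); r=Rt(YS+180)
plan([[(tcp(cpt(0,-.028,.048),r),r),(tcp(cpt(0,-.038,.034),r),r)]])
im=snap('wrist')
for c,s,m in blobs(im,(120,60,40),(150,255,255),300): print(c,s[4])
print(proj(im,cpt(0,.01,.046)))
```

```text
t 25.82 p [0.4776 0.2147 0.0925] R [[-1.0, 0.028, -0.007], [0.028, 1.0, -0.001], [0.007, -0.002, -1.0]] F [ 0.5 -0.3  1.2] op 0.0 g 0.0
  d [-6.3 -0.8 33.5] w [-0.1 -0.4 -0.1] n 1
  d [ 3.6 -0.8 47.5] w [-0.1 -0.4 -0.1] n 2
--
[244.36926336  29.79665804] 4249
[317.16662275 361.79894254]
```

Request:
carry_out --series '[{"claw":0,"dx":-0.005,"dy":-0.001,"dz":0.015,"wx":0,"wy":0,"wz":0},{"claw":0,"dx":-0.005,"dy":-0.001,"dz":0.025,"wx":0,"wy":0,"wz":0},{"claw":0,"dx":-0.005,"dy":-0.001,"dz":0.025,"wx":0,"wy":0,"wz":0}]'

```text
time: 26.12
tool_pos: [0.486, 0.214, 0.0711]
orientation: [0.046, 3.141, 0.003]
wrist_force: [-0.5, 0.1, -0.6]
opening: -0.0001
grip_force: 0.0
```

Run:
```python
from h import *
st(); r=Rt(YS+180)
plan([[(tcp(cpt(0,-.028,.048),r),r),(tcp(cpt(0,-.038,.032),r),r)]])
```

```text
t 26.12 p [0.486  0.214  0.0711] R [[-1.0, 0.029, 0.001], [0.029, 1.0, 0.002], [-0.001, 0.002, -1.0]] F [-0.5  0.1 -0.6] op -0.0001 g 0.0
  d [ 2.3 -0.4 12.1] w [ 0.1  0.  -0.2] n 1
  d [12.4 -0.4 28. ] w [ 0.1  0.  -0.2] n 1
--
```

Request:
carry_out --series '[{"claw":0,"dx":0.002,"dy":0,"dz":0.008,"wx":0,"wy":0,"wz":0},{"claw":0,"dx":0.002,"dy":0,"dz":0.014,"wx":0,"wy":0,"wz":0},{"claw":0,"dx":0.004,"dy":0,"dz":0.017,"wx":0,"wy":0,"wz":0},{"claw":0,"dx":0.006,"dy":0,"dz":0.02,"wx":0,"wy":0,"wz":0},{"claw":0,"dx":0.008,"dy":0,"dz":0.023,"wx":0,"wy":0,"wz":0},{"claw":0,"dx":0.011,"dy":0,"dz":0.026,"wx":0,"wy":0,"wz":0},{"claw":0,"dx":0.012,"dy":0,"dz":0.028,"wx":0,"wy":0,"wz":0},{"claw":0,"dx":0.012,"dy":0,"dz":0.028,"wx":0,"wy":0,"wz":0}]'

```text
time: 26.78
tool_pos: [0.4728, 0.2153, 0.0424]
orientation: [-0.042, -3.141, -0.003]
wrist_force: [-0.4, 0.0, -0.6]
opening: -0.0001
grip_force: 0.0
```

Request:
carry_out --series '[{"claw":0,"dx":0.004,"dy":0,"dz":-0.01,"wx":0,"wy":0,"wz":0},{"claw":0,"dx":0.02,"dy":0,"dz":-0.04,"wx":0,"wy":0,"wz":0},{"claw":0,"dx":0.02,"dy":0,"dz":-0.08,"wx":0,"wy":0,"wz":0},{"claw":0.75,"dx":0.02,"dy":0,"dz":-0.115,"wx":0,"wy":-10,"wz":0},{"claw":0.75,"dx":0.02,"dy":0,"dz":-0.115,"wx":0,"wy":-33,"wz":0},{"claw":0.75,"dx":0.02,"dy":0,"dz":-0.115,"wx":0,"wy":-33,"wz":0},{"claw":0.75,"dx":0.02,"dy":0,"dz":-0.115,"wx":0,"wy":-33,"wz":0},{"claw":0.75,"dx":0.02,"dy":0,"dz":-0.115,"wx":0,"wy":-33,"wz":0},{"claw":0.75,"dx":0.02,"dy":0,"dz":-0.115,"wx":0,"wy":-33,"wz":0},{"claw":0.75,"dx":0.02,"dy":0,"dz":-0.115,"wx":0,"wy":-33,"wz":0}]'

```text
time: 27.62
tool_pos: [0.4523, 0.2157, 0.1579]
orientation: [0.032, 2.567, -0.008]
wrist_force: [-0.1, 1.0, 0.6]
opening: 0.0639
grip_force: 0.0
```

Run:
```python
from h import *
st(); r=Rt(YS+180,-33); im=snap('wrist','x12.png')
for c,s,m in blobs(im,(120,60,40),(150,255,255),300): print(c,s[4],rect(m)[1])
print('tipped',proj(im,tipped(0,10,18)),'not',proj(im,cpt(0,.01,.046)))
plan([[(tcp(tipped(0,27.5,60),r),r),(tcp(tipped(0,27.5,7.5),r),r)]])
```

```text
t 27.62 p [0.4523 0.2157 0.1579] R [[-0.839, 0.025, 0.544], [0.021, 1.0, -0.013], [-0.544, 0.001, -0.839]] F [-0.1  1.   0.6] op 0.0639 g 0.0
[316.03309091 213.19236364] 2750 (59.0, 46.0)
tipped [316.29828844 220.17408516] not [316.3561982  229.71959662]
  d [-4.6 -2.  71. ] w [ 0.1  0.  -0.1] n 2
  d [ -4.6  -2.1 123.5] w [ 0.1  0.  -0.1] n 3
--
```

Request:
carry_out --series '[{"claw":0.75,"dx":-0.004,"dy":-0.002,"dz":0.035,"wx":0,"wy":0,"wz":0},{"claw":0.75,"dx":-0.004,"dy":-0.002,"dz":0.07,"wx":0,"wy":0,"wz":0},{"claw":0.75,"dx":-0.004,"dy":-0.002,"dz":0.095,"wx":0,"wy":0,"wz":0},{"claw":0.75,"dx":-0.004,"dy":-0.002,"dz":0.107,"wx":0,"wy":0,"wz":0},{"claw":0.75,"dx":-0.004,"dy":-0.002,"dz":0.116,"wx":0,"wy":0,"wz":0},{"claw":0.75,"dx":-0.004,"dy":-0.002,"dz":0.122,"wx":0,"wy":0,"wz":0},{"claw":0.75,"dx":-0.004,"dy":-0.002,"dz":0.122,"wx":0,"wy":0,"wz":0},{"claw":0.75,"dx":-0.004,"dy":-0.002,"dz":0.122,"wx":0,"wy":0,"wz":0}]'

```text
time: 28.33
tool_pos: [0.5248, 0.2119, 0.0584]
orientation: [0.037, 2.564, -0.008]
wrist_force: [0.2, 0.3, -0.5]
opening: 0.0639
grip_force: 0.0
```

Run:
```python
from h import *
st(); r=Rt(YS+180,-33);print(np.round(bot.get_obs()['q'],2))
plan([[(tcp(tipped(0,27.5,7.5),r),r)]])
```

```text
t 28.33 p [0.5248 0.2119 0.0584] R [[-0.838, 0.028, 0.545], [0.025, 1.0, -0.014], [-0.546, 0.002, -0.838]] F [ 0.2  0.3 -0.5] op 0.0639 g 0.0
[ 0.5   0.05  2.36 -0.92  0.35 -0.22]
  d [0.3 0.7 0.3] w [ 0.   0.1 -0.2] n 1
--
```

Request:
carry_out --series '[{"claw":0.3,"dx":0,"dy":0.0005,"dz":0,"wx":0,"wy":0,"wz":0},{"claw":0.3,"dx":0,"dy":0.0005,"dz":0,"wx":0,"wy":0,"wz":0},{"claw":0.3,"dx":0,"dy":0.0005,"dz":0,"wx":0,"wy":0,"wz":0},{"claw":0.3,"dx":0,"dy":0.0005,"dz":0,"wx":0,"wy":0,"wz":0}]' --squeeze 60

```text
time: 28.67
tool_pos: [0.5241, 0.2129, 0.0593]
orientation: [0.035, 2.563, -0.007]
wrist_force: [0.3, -1.9, 3.7]
opening: 0.0435
grip_force: 60.6
```

Run:
```python
from h import *
st(); p,rr=tool(); out=p-rr.apply([0,0,.07])
plan([[(out,rr),((.46,.14,.25),Rt(178.5))],[((.5,-.16,.25),Rt(112))]])
```

```text
t 28.67 p [0.5241 0.2129 0.0593] R [[-0.837, 0.027, 0.547], [0.024, 1.0, -0.012], [-0.547, 0.003, -0.837]] F [ 0.3 -1.9  3.7] op 0.0435 g 60.6
  d [  0.  -0. -70.] w [0. 0. 0.] n 2
  d [ -52.4  -74.1 -193.8] w [ 0.1 33.2 -0.1] n 6
--
  d [ -47.8 -298.9    0. ] w [ 0.   0.  66.5] n 10
--
```

Request:
carry_out --series '[{"claw":0.3,"dx":0,"dy":0,"dz":-0.015,"wx":0,"wy":0,"wz":0},{"claw":0.3,"dx":0,"dy":0,"dz":-0.04,"wx":0,"wy":0,"wz":0},{"claw":0.3,"dx":0,"dy":0,"dz":-0.07,"wx":0,"wy":0,"wz":0},{"claw":0.3,"dx":-0.052,"dy":-0.074,"dz":-0.194,"wx":0,"wy":33,"wz":0},{"claw":0.3,"dx":-0.052,"dy":-0.074,"dz":-0.194,"wx":0,"wy":33,"wz":0},{"claw":0.3,"dx":-0.052,"dy":-0.074,"dz":-0.194,"wx":0,"wy":33,"wz":0},{"claw":0.3,"dx":-0.052,"dy":-0.074,"dz":-0.194,"wx":0,"wy":33,"wz":0},{"claw":0.3,"dx":-0.052,"dy":-0.074,"dz":-0.194,"wx":0,"wy":33,"wz":0},{"claw":0.3,"dx":-0.052,"dy":-0.074,"dz":-0.194,"wx":0,"wy":33,"wz":0},{"claw":0.3,"dx":-0.052,"dy":-0.074,"dz":-0.194,"wx":0,"wy":33,"wz":0}]'

```text
time: 29.5
tool_pos: [0.4636, 0.1395, 0.2517]
orientation: [0.046, 3.138, 0.007]
wrist_force: [0.8, -0.2, -1.2]
opening: 0.0434
grip_force: 61.1
```

Request:
carry_out --series '[{"claw":0.3,"dx":-0.048,"dy":-0.299,"dz":0,"wx":0,"wy":0,"wz":66.5},{"claw":0.3,"dx":-0.048,"dy":-0.299,"dz":0,"wx":0,"wy":0,"wz":66.5},{"claw":0.3,"dx":-0.048,"dy":-0.299,"dz":0,"wx":0,"wy":0,"wz":66.5},{"claw":0.3,"dx":-0.048,"dy":-0.299,"dz":0,"wx":0,"wy":0,"wz":66.5},{"claw":0.3,"dx":-0.048,"dy":-0.299,"dz":0,"wx":0,"wy":0,"wz":66.5},{"claw":0.3,"dx":-0.048,"dy":-0.299,"dz":0,"wx":0,"wy":0,"wz":66.5},{"claw":0.3,"dx":-0.048,"dy":-0.299,"dz":0,"wx":0,"wy":0,"wz":66.5},{"claw":0.3,"dx":-0.048,"dy":-0.299,"dz":0,"wx":0,"wy":0,"wz":66.5},{"claw":0.3,"dx":-0.048,"dy":-0.299,"dz":0,"wx":0,"wy":0,"wz":66.5},{"claw":0.3,"dx":-0.048,"dy":-0.299,"dz":0,"wx":0,"wy":0,"wz":66.5}]'

```text
time: 30.33
tool_pos: [0.4977, -0.1607, 0.2461]
orientation: [-1.766, -2.595, -0.002]
wrist_force: [0.0, -0.1, -1.3]
opening: 0.0435
grip_force: 61.4
```

Run:
```python
from h import *
st(); im=snap('wrist'); traycorners(im); cassin(im)
for c,s,m in blobs(im,(120,60,40),(150,255,255),1000): print(c,s[4])
im=snap('top'); traycorners(im); cassin(im)
r1=Rt(TY+90); plan([[(slot(-.08,-.025,.1),r1)]])
```

```text
t 30.33 p [ 0.4977 -0.1607  0.2461] R [[-0.367, 0.93, -0.001], [0.93, 0.367, 0.002], [0.002, -0.0, -1.0]] F [ 0.  -0.1 -1.3] op 0.0435 g 61.4
tray local min [-0.138  -0.0556] max [-0.0828  0.0603] n 1299
win [371.6 374.4] 775 local 0.0799 0.0096 [27.9 34.6]
win [295.  360.7] 104 local 0.0075 -0.0218 [ 8. 18.]
orange [354.4 396.5] 270 local 0.081 -0.0213 [34.2  7.9]
[318.46941662 274.77619328] 8485
tray local min [-0.1612 -0.5644] max [-0.0522 -0.434 ] n 955
win [380.4 234.9] 103 local 0.082 0.008 [10.7 10.2]
win [378.3 264.2] 149 local -0.0011 -0.0063 [13.8 10.4]
  d [-107.6  -99.3  146. ] w [-0.1 -0.1 35.4] n 5
--
```

Request:
carry_out --series '[{"claw":0.3,"dx":-0.1075,"dy":-0.099,"dz":0.03,"wx":0,"wy":0,"wz":35},{"claw":0.3,"dx":-0.1075,"dy":-0.099,"dz":0.05,"wx":0,"wy":0,"wz":35},{"claw":0.3,"dx":-0.1075,"dy":-0.099,"dz":0.05,"wx":0,"wy":0,"wz":35},{"claw":0.3,"dx":-0.1075,"dy":-0.099,"dz":0.05,"wx":0,"wy":0,"wz":35},{"claw":0.3,"dx":-0.1075,"dy":-0.099,"dz":0.05,"wx":0,"wy":0,"wz":35},{"claw":0.3,"dx":-0.1075,"dy":-0.099,"dz":0.08,"wx":0,"wy":0,"wz":35},{"claw":0.3,"dx":-0.1075,"dy":-0.099,"dz":0.12,"wx":0,"wy":0,"wz":35},{"claw":0.3,"dx":-0.1075,"dy":-0.099,"dz":0.16,"wx":0,"wy":0,"wz":35},{"claw":0.3,"dx":-0.1075,"dy":-0.099,"dz":0.165,"wx":0,"wy":0,"wz":35},{"claw":0.3,"dx":-0.1075,"dy":-0.099,"dz":0.165,"wx":0,"wy":0,"wz":35}]'

```text
time: 31.27
tool_pos: [0.4445, -0.2936, 0.0791]
orientation: [-2.45, -1.951, 0.001]
wrist_force: [-0.4, -0.4, -2.0]
opening: 0.0431
grip_force: 62.0
```

Request:
carry_out --series '[{"claw":0.3,"dx":0,"dy":0,"dz":0,"wx":0,"wy":0,"wz":0},{"claw":0.3,"dx":0,"dy":0,"dz":0,"wx":0,"wy":0,"wz":0}]'

```text
time: 31.43
tool_pos: [0.4497, -0.2977, 0.0855]
orientation: [2.455, 1.954, 0.005]
wrist_force: [-0.2, -0.6, -1.7]
opening: 0.043
grip_force: 62.1
```

Run:
```python
from h import *
st(); im=snap('wrist'); traycorners(im)
r1=Rt(TY+90); plan([[(slot(-.08,-.025,.032),r1)]])
```

```text
t 31.43 p [ 0.4497 -0.2977  0.0855] R [[0.225, 0.974, 0.005], [0.974, -0.225, -0.001], [0.0, 0.005, -1.0]] F [-0.2 -0.6 -1.7] op 0.043 g 62.1
tray local min [-0.1381 -0.0553] max [0.0769 0.0571] n 7931
  d [ 0.7 -4.7 53.9] w [0.3 0.  0.4] n 2
--
```

Request:
carry_out --series '[{"claw":0.3,"dx":0.001,"dy":-0.003,"dz":0.02,"wx":0,"wy":0,"wz":0.5},{"claw":0.3,"dx":0.001,"dy":-0.003,"dz":0.034,"wx":0,"wy":0,"wz":0.5},{"claw":0.3,"dx":0.001,"dy":-0.003,"dz":0.042,"wx":0,"wy":0,"wz":0.5},{"claw":0.3,"dx":0.001,"dy":-0.003,"dz":0.047,"wx":0,"wy":0,"wz":0.5},{"claw":0.3,"dx":0.001,"dy":-0.003,"dz":0.05,"wx":0,"wy":0,"wz":0.5},{"claw":0.3,"dx":0.001,"dy":-0.003,"dz":0.052,"wx":0,"wy":0,"wz":0.5},{"claw":0.3,"dx":0.001,"dy":-0.003,"dz":0.052,"wx":0,"wy":0,"wz":0.5}]'

```text
time: 32.07
tool_pos: [0.4478, -0.2979, 0.0343]
orientation: [2.463, 1.941, 0.005]
wrist_force: [-2.4, -3.5, 7.0]
opening: 0.0435
grip_force: 66.7
```

Run:
```python
from h import *
st(); im=snap('wrist'); traycorners(im)
r1=Rt(TY+90); plan([[(slot(-.08,-.025,.032),r1)]])
```

```text
t 32.07 p [ 0.4478 -0.2979  0.0343] R [[0.234, 0.972, 0.006], [0.972, -0.234, -0.003], [-0.002, 0.007, -1.0]] F [-2.4 -3.5  7. ] op 0.0435 g 66.7
tray local min [-0.1382 -0.0501] max [0.0359 0.057 ] n 13189
  d [ 1.  -2.4  2.4] w [ 0.4  0.1 -0.1] n 1
--
```

Contact at the same height as before. Release and rise, then check all three.

Request:
carry_out --series '[{"claw":0.6,"dx":0,"dy":0,"dz":0.002,"wx":0,"wy":0,"wz":0},{"claw":0.65,"dx":0,"dy":0,"dz":0.002,"wx":0,"wy":0,"wz":0},{"claw":0.65,"dx":0,"dy":0,"dz":0.002,"wx":0,"wy":0,"wz":0},{"claw":0.65,"dx":0,"dy":0,"dz":-0.03,"wx":0,"wy":0,"wz":0},{"claw":0.65,"dx":0,"dy":0,"dz":-0.1,"wx":0,"wy":0,"wz":0},{"claw":0.65,"dx":0,"dy":0,"dz":-0.19,"wx":0,"wy":0,"wz":0},{"claw":0,"dx":0,"dy":0,"dz":-0.19,"wx":0,"wy":0,"wz":0},{"claw":0,"dx":0,"dy":0,"dz":-0.19,"wx":0,"wy":0,"wz":0},{"claw":0,"dx":0,"dy":0,"dz":-0.19,"wx":0,"wy":0,"wz":0}]'

```text
time: 32.87
tool_pos: [0.4492, -0.2983, 0.2306]
orientation: [2.456, 1.936, 0.01]
wrist_force: [1.6, -0.5, 0.9]
opening: 0.0195
grip_force: 0.0
```

Run:
```python
from h import *
st(); im=snap('wrist'); traycorners(im); cassin(im)
ex2=np.array([-ex[1],ex[0]])
plan([[((.45,.02,.26),Rt(160))]])
```

```text
t 32.87 p [ 0.4492 -0.2983  0.2306] R [[0.234, 0.972, 0.014], [0.972, -0.234, -0.007], [-0.004, 0.015, -1.0]] F [ 1.6 -0.5  0.9] op 0.0195 g 0.0
tray local min [-0.138  -0.0561] max [0.1402 0.0568] n 6102
win [503.4 162.4] 1694 local 0.0812 0.0137 [35.6 51.1]
win [404.3 186.1] 1624 local -0.0011 -0.0059 [35.3 47.5]
win [313.8 190.9] 1661 local -0.0781 -0.0097 [46. 35.]
orange [406.8 144.2] 462 local -0.0009 0.0287 [10. 43.]
orange [313.5 149.3] 462 local -0.0781 0.0248 [10. 44.]
orange [498.  203.5] 423 local 0.0809 -0.0213 [42.  9.]
  d [308.9 -71.8 -34.5] w [  0.4   0.5 -83.5] n 12
--
```

All three cassettes lie flat in the tray. Now the hood, from a view over the station with tool yaw 88.5°.

Run:
```python
from h import *
plan([[((.53,.03,.27),Rt(88.5))]])
```

```text
d [337.3   3.8 -43.8] w [  0.6   0.2 -12. ] n 9
--
```

Request:
carry_out --series '[{"claw":0,"dx":0.337,"dy":0.004,"dz":-0.044,"wx":0,"wy":0,"wz":-12},{"claw":0,"dx":0.337,"dy":0.004,"dz":-0.044,"wx":0,"wy":0,"wz":-12},{"claw":0,"dx":0.337,"dy":0.004,"dz":-0.044,"wx":0,"wy":0,"wz":-12},{"claw":0,"dx":0.337,"dy":0.004,"dz":-0.044,"wx":0,"wy":0,"wz":-12},{"claw":0,"dx":0.337,"dy":0.004,"dz":-0.044,"wx":0,"wy":0,"wz":-12},{"claw":0,"dx":0.337,"dy":0.004,"dz":-0.044,"wx":0,"wy":0,"wz":-12},{"claw":0,"dx":0.337,"dy":0.004,"dz":-0.044,"wx":0,"wy":0,"wz":-12},{"claw":0,"dx":0.337,"dy":0.004,"dz":-0.044,"wx":0,"wy":0,"wz":-12},{"claw":0,"dx":0.337,"dy":0.004,"dz":-0.044,"wx":0,"wy":0,"wz":-12},{"claw":0,"dx":0.337,"dy":0.004,"dz":-0.044,"wx":0,"wy":0,"wz":-12}]'

```text
time: 33.75
tool_pos: [0.5274, 0.0338, 0.2644]
orientation: [-2.244, -2.195, -0.002]
wrist_force: [-0.1, -0.6, 0.1]
opening: -0.0003
grip_force: 0.0
```

Request:
carry_out --series '[{"claw":0,"dx":0,"dy":0,"dz":0,"wx":0,"wy":0,"wz":0},{"claw":0,"dx":0,"dy":0,"dz":0,"wx":0,"wy":0,"wz":0}]'

```text
time: 33.92
tool_pos: [0.5268, 0.0301, 0.2642]
orientation: [-2.25, -2.189, 0.0]
wrist_force: [-0.3, -0.4, 0.1]
opening: 0.0003
grip_force: 0.0
```

Run:
```python
from h import *
st(); im=snap('wrist','w13.png')
for c,s,m in blobs(im,(50,100,30),(80,255,255),100): print('green',c,s[4],onz(im,*c,.085).round(4))
for c,s,m in blobs(im,(0,0,0),(180,255,40),500): r=rect(m); print('dark',np.round(r[0],1),np.round(r[1],1),s[4],onz(im,*r[0],.1).round(4))
for c,s,m in blobs(im,(0,180,120),(6,255,255),10): print('red',c,s[4],onz(im,*c,.09).round(4))
```

```text
t 33.92 p [0.5268 0.0301 0.2642] R [[0.028, 1.0, -0.002], [1.0, -0.028, 0.001], [0.001, -0.002, -1.0]] F [-0.3 -0.4  0.1] op 0.0003 g 0.0
green [270.69094923 300.7384106 ] 906 [ 0.4833 -0.0396  0.085 ]
dark [319.5 390.5] [177. 639.] 53122 [ 0.5223 -0.117   0.1   ]
dark [383. 320.] [32. 28.] 562 [ 0.5756 -0.0523  0.1   ]
red [126.16010979  40.66056725] 1093 [0.3949 0.1614 0.09  ]
red [130.19907407   9.47685185] 216 [0.4007 0.1807 0.09  ]
red [174.79467681  56.00760456] 263 [0.4276 0.1506 0.09  ]
```

View pics/w13.png

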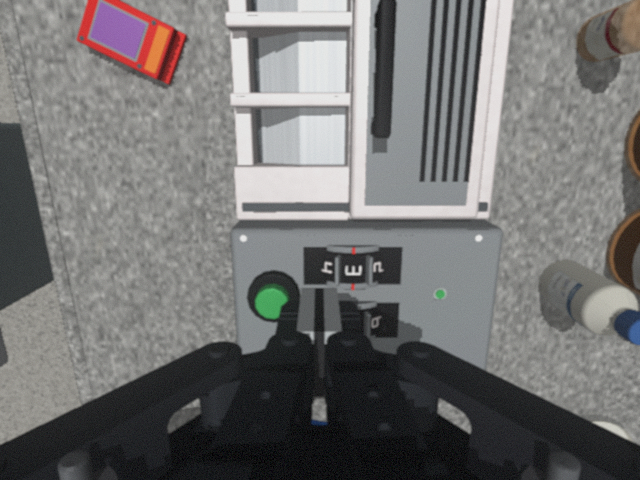

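The view shows the left wheel's 3 at (353,269) between red marks, with ribs at cols ~337 and ~372. The bar is at cols 375–397 with its near end at row 137, and the button is at (271,301).

Run:
```python
from h import *
im=snap('wrist')
for n,u,v,z in(('bar',387,70,.101),('bar rear edge',397,60,.101),('barL',376,60,.101),('barend',382,137,.1),('tens',353,269,.09),('rib1',337,269,.093),('rib2',371,269,.093),('btn',271,301,.085),('consoleL',243,238,.078),('consoleR',479,238,.078)): print(n,onz(im,u,v,z).round(4))
P=np.eye(4);P[:3]=[[-.032,.963,.266,.513],[-.999,-.031,-.008,.083],[0,-.266,.964,.491]]
w=dict(fx=400.4,fy=400.4,cx=318.8,cy=240.4,pose=P)
print('w1')
for n,u,v,z in(('barC',259,63,.101),('barLend',210,63,.1),('barRend',308,63,.1),('tens',419.5,84,.09),('units',473,84,.09),('btn',444,155,.085)): print(n,onz(w,u,v,z).round(4))
```

```text
bar [0.5756 0.1356 0.101 ]
bar rear edge [0.5823 0.1417 0.101 ]
barL [0.568  0.1421 0.101 ]
barend [0.5729 0.0912 0.1   ]
tens [ 0.5524 -0.0118  0.09  ]
rib1 [ 0.5394 -0.0104  0.093 ]
rib2 [ 0.5666 -0.0111  0.093 ]
btn [ 0.4837 -0.0402  0.085 ]
consoleL [0.463  0.0135 0.078 ]
consoleR [0.6571 0.008  0.078 ]
w1
barC [0.5726 0.1347 0.101 ]
barLend [0.5742 0.179  0.1   ]
barRend [0.5714 0.0907 0.1   ]
tens [ 0.5513 -0.0129  0.09  ]
units [ 0.5497 -0.063   0.09  ]
btn [ 0.4849 -0.0407  0.085 ]
```

Request:
carry_out --series '[{"claw":0,"dx":0.107,"dy":0.071,"dz":0.03,"wx":0,"wy":0,"wz":0},{"claw":0,"dx":0.107,"dy":0.071,"dz":0.03,"wx":0,"wy":0,"wz":0},{"claw":0,"dx":0.107,"dy":0.071,"dz":0.03,"wx":0,"wy":0,"wz":0},{"claw":0,"dx":0.107,"dy":0.071,"dz":0.06,"wx":0,"wy":0,"wz":0},{"claw":0,"dx":0.107,"dy":0.071,"dz":0.1,"wx":0,"wy":0,"wz":0},{"claw":0,"dx":0.107,"dy":0.071,"dz":0.14,"wx":0,"wy":0,"wz":0},{"claw":0,"dx":0.107,"dy":0.071,"dz":0.16,"wx":0,"wy":0,"wz":0},{"claw":0,"dx":0.107,"dy":0.071,"dz":0.17,"wx":0,"wy":0,"wz":0},{"claw":0,"dx":0.107,"dy":0.071,"dz":0.17,"wx":0,"wy":0,"wz":0}]'

```text
time: 34.77
tool_pos: [0.5993, 0.1348, 0.0923]
orientation: [-2.25, -2.186, 0.005]
wrist_force: [-0.1, -0.5, 0.6]
opening: 0.0001
grip_force: 0.0
```

Run:
```python
from h import *
st(); plan([[((.600,.135,.093),Rt(88.5)),((.478,.138,.093),Rt(88.5))]])
```

```text
t 34.77 p [0.5993 0.1348 0.0923] R [[0.029, 1.0, -0.005], [1.0, -0.029, 0.001], [0.001, -0.005, -1.0]] F [-0.1 -0.5  0.6] op 0.0001 g 0.0
  d [ 0.2  0.7 -0.7] w [-0.3 -0.  -0.2] n 1
  d [  -0.3 -121.3   -0. ] w [-0.3 -0.  -0.2] n 3
--
```

Request:
carry_out --series '[{"claw":0,"dx":0,"dy":-0.008,"dz":0,"wx":0,"wy":0,"wz":0},{"claw":0,"dx":0,"dy":-0.018,"dz":0,"wx":0,"wy":0,"wz":0},{"claw":0,"dx":0,"dy":-0.03,"dz":0,"wx":0,"wy":0,"wz":0},{"claw":0,"dx":0,"dy":-0.045,"dz":0,"wx":0,"wy":0,"wz":0},{"claw":0,"dx":0,"dy":-0.06,"dz":0,"wx":0,"wy":0,"wz":0},{"claw":0,"dx":0,"dy":-0.075,"dz":0,"wx":0,"wy":0,"wz":0},{"claw":0,"dx":0,"dy":-0.088,"dz":0,"wx":0,"wy":0,"wz":0},{"claw":0,"dx":0,"dy":-0.1,"dz":0,"wx":0,"wy":0,"wz":0},{"claw":0,"dx":0,"dy":-0.108,"dz":0,"wx":0,"wy":0,"wz":0},{"claw":0,"dx":0,"dy":-0.108,"dz":0,"wx":0,"wy":0,"wz":0}]'

```text
time: 35.6
tool_pos: [0.5001, 0.1397, 0.0995]
orientation: [2.242, 2.185, 0.026]
wrist_force: [16.6, -2.7, -8.4]
opening: 0.0003
grip_force: 7.8
```

Request:
carry_out --series '[{"claw":0,"dx":0,"dy":-0.004,"dz":0,"wx":0,"wy":0,"wz":0},{"claw":0,"dx":0,"dy":-0.007,"dz":0,"wx":0,"wy":0,"wz":0},{"claw":0,"dx":0,"dy":-0.007,"dz":0,"wx":0,"wy":0,"wz":0}]'

```text
time: 35.85
tool_pos: [0.4995, 0.14, 0.1005]
orientation: [2.236, 2.18, 0.04]
wrist_force: [30.1, -4.3, -19.3]
opening: -0.0001
grip_force: 15.0
```

Request:
carry_out --series '[{"claw":0,"dx":0,"dy":0.015,"dz":0,"wx":0,"wy":0,"wz":0},{"claw":0,"dx":0,"dy":0.03,"dz":-0.02,"wx":0,"wy":0,"wz":0},{"claw":0,"dx":0,"dy":0.03,"dz":-0.06,"wx":0,"wy":0,"wz":0},{"claw":0,"dx":-0.08,"dy":0.03,"dz":-0.1,"wx":0,"wy":0,"wz":0},{"claw":0,"dx":-0.12,"dy":0.03,"dz":-0.14,"wx":0,"wy":0,"wz":0},{"claw":0,"dx":-0.12,"dy":0.03,"dz":-0.17,"wx":0,"wy":0,"wz":0},{"claw":0,"dx":-0.12,"dy":0.03,"dz":-0.17,"wx":0,"wy":0,"wz":0},{"claw":0,"dx":-0.12,"dy":0.03,"dz":-0.17,"wx":0,"wy":0,"wz":0},{"claw":0,"dx":-0.12,"dy":0.03,"dz":-0.17,"wx":0,"wy":0,"wz":0}]'

```text
time: 36.6
tool_pos: [0.5147, 0.0177, 0.27]
orientation: [2.251, 2.185, 0.012]
wrist_force: [-0.7, -0.4, -0.1]
opening: 0.0002
grip_force: 0.0
```

Run:
```python
from h import *
st(); im=snap('wrist','w14.png'); g=cv2.cvtColor(im['color'],cv2.COLOR_RGB2GRAY)
# find dark elongated bar via threshold in world grid at z=.101
for y in (.115,.135,.15):
    row=[]
    for x in np.arange(.42,.62,.004):
        u,v=proj(im,(x,y,.101)).round().astype(int)
        row.append(int(g[v,u]) if 0<=u<640 and 0<=v<480 else -1)
    print(y,row)
```

```text
t 36.6 p [0.5147 0.0177 0.27  ] R [[0.03, 1.0, 0.009], [1.0, -0.03, 0.002], [0.003, 0.009, -1.0]] F [-0.7 -0.4 -0.1] op 0.0002 g 0.0
0.115 [143, 126, 116, 129, 144, 136, 139, 148, 138, 130, 135, 167, 204, 226, 45, 52, 47, 83, 128, 152, 147, 149, 149, 151, 81, 133, 99, 145, 112, 131, 110, 128, 119, 189, 223, 201, 224, 225, 225, 223, 226, 227, 228, 228, 228, 227, 226, 227, 225, 224]
0.135 [58, 68, 148, 153, 137, 136, 136, 159, 137, 140, 155, 128, 201, 225, 42, 50, 52, 78, 148, 155, 158, 154, 157, 157, 114, 107, 145, 116, 132, 131, 147, 92, 143, 149, 227, 219, 227, 225, 224, 225, 226, 228, 229, 227, 227, 225, 225, 227, 225, 225]
0.15 [133, 37, 89, 51, 146, 120, 140, 144, 134, 145, 156, 127, 205, 227, 86, 48, 53, 77, 105, 154, 160, 159, 155, 155, 147, 114, 146, 114, 150, 77, 152, 77, 150, 115, 225, 224, 224, 225, 227, 227, 227, 229, 226, 228, 227, 226, 226, 226, 227, 225]
```

Run:
```python
from h import *
im=snap('wrist'); st(); p,r=tool(); T=np.eye(4);T[:3,:3]=r.as_matrix();T[:3,3]=p
X=np.linalg.inv(T)@np.array(im['pose'])
T0=np.eye(4);T0[:3,:3]=Rt(88.4).as_matrix();T0[:3,3]=(.5268,.0301,.2642)
old=dict(im); old['pose']=T0@X; old['color']=cv2.imread('pics/w13.png')[:,:,::-1]
for n,i in(('old',old),('new',im)):
  g=cv2.cvtColor(np.ascontiguousarray(i['color']),cv2.COLOR_RGB2GRAY)
  for y,z in((.075,.068),(.06,.068),(.135,.101)):
    prof=[]
    xs=np.arange(.42,.70,.001)
    for x in xs:
        u,v=proj(i,(x,y,z)).round().astype(int); prof.append(int(g[v,u]) if 0<=u<640 and 0<=v<480 else -1)
    prof=cv2.GaussianBlur(np.array(prof,np.float32)[None],(5,1),1)[0]
    gr=np.gradient(prof); k=[j for j in range(2,len(gr)-2) if abs(gr[j])>12 and abs(gr[j])==max(abs(gr[j-2:j+3]))]
    print(n,y,z,[(round(float(xs[j]),3),int(gr[j])) for j in k])
```

```text
t 36.7 p [0.5126 0.0189 0.2658] R [[0.027, 1.0, 0.001], [1.0, -0.027, 0.003], [0.003, 0.001, -1.0]] F [-0.3  0.2 -0.4] op -0.0003 g 0.0
old 0.075 0.068 [(0.463, 27), (0.475, -40), (0.483, 29), (0.549, -27), (0.556, 22), (0.566, -20), (0.611, -27), (0.615, 28), (0.62, -26), (0.624, 26), (0.629, -24), (0.633, 24), (0.639, -24), (0.642, 24), (0.647, -27), (0.652, 45), (0.672, -19)]
old 0.06 0.068 [(0.459, 22), (0.552, -25), (0.556, 22), (0.566, -22), (0.611, -24), (0.615, 23), (0.62, -24), (0.624, 23), (0.629, -23), (0.633, 22), (0.638, -24), (0.642, 23), (0.647, -23), (0.651, 44), (0.671, -24)]
old 0.135 0.101 [(0.431, 16), (0.471, 27), (0.482, -43), (0.489, 32), (0.549, -28), (0.555, 23), (0.564, -23), (0.569, -32), (0.582, 33), (0.604, -29), (0.608, 31), (0.612, -29), (0.616, 30), (0.621, -30), (0.624, 27), (0.629, -29), (0.632, 25), (0.637, -27), (0.641, 53), (0.659, -21)]
new 0.075 0.068 [(0.46, 24), (0.47, -19), (0.515, -27), (0.518, 27), (0.523, -23), (0.527, 24), (0.533, -23), (0.536, 23), (0.542, -23), (0.546, 23), (0.551, -24), (0.555, 45), (0.567, 13), (0.667, -19)]
new 0.06 0.068 [(0.456, 19), (0.47, -22), (0.514, -21), (0.518, 22), (0.523, -21), (0.527, 22), (0.532, -23), (0.536, 23), (0.541, -21), (0.545, 22), (0.554, 44), (0.566, 13), (0.667, -19)]
new 0.135 0.101 [(0.426, 22), (0.467, 27), (0.475, -53), (0.487, 16), (0.491, 21), (0.516, -27), (0.52, 29), (0.524, -27), (0.528, 26), (0.532, -28), (0.536, 28), (0.541, -25), (0.544, 28), (0.552, 51), (0.56, -12), (0.563, 14), (0.654, -26)]
```

Hood front edge is now at x≈0.459, as expected for full travel, and the last push met a stiff stop at 30 N. It is fully forward. Now the left wheel.

Request:
carry_out --series '[{"claw":0,"dx":-0.03,"dy":0.015,"dz":0.03,"wx":0,"wy":0,"wz":0},{"claw":0,"dx":-0.03,"dy":0.015,"dz":0.07,"wx":0,"wy":0,"wz":0},{"claw":0,"dx":-0.03,"dy":0.015,"dz":0.1,"wx":0,"wy":0,"wz":0},{"claw":0,"dx":-0.03,"dy":0.015,"dz":0.12,"wx":0,"wy":0,"wz":0},{"claw":0,"dx":-0.03,"dy":0.015,"dz":0.14,"wx":0,"wy":0,"wz":0},{"claw":0,"dx":-0.03,"dy":0.015,"dz":0.14,"wx":0,"wy":0,"wz":0},{"claw":0,"dx":-0.03,"dy":0.015,"dz":0.14,"wx":0,"wy":0,"wz":0}]'

```text
time: 37.28
tool_pos: [0.525, -0.0104, 0.1229]
orientation: [-2.246, -2.189, 0.003]
wrist_force: [-0.0, -0.1, -0.7]
opening: 0.0
grip_force: 0.0
```

Run:
```python
from h import *
st(); r=Rt(88.5); plan([[((.527,-.0115,.1005),r),((.5513,-.0115,.1005),r)]])
```

```text
t 37.28 p [ 0.525  -0.0104  0.1229] R [[0.026, 1.0, -0.005], [1.0, -0.026, 0.003], [0.003, -0.005, -1.0]] F [-0.  -0.1 -0.7] op 0.0 g 0.0
  d [-1.1  2.1 22.3] w [-0.3 -0.1  0. ] n 1
  d [-0.5 26.4 22.2] w [-0.3 -0.1  0. ] n 1
--
```

Request:
carry_out --series '[{"claw":0,"dx":-0.001,"dy":0.001,"dz":0.012,"wx":0,"wy":0,"wz":0},{"claw":0,"dx":-0.001,"dy":0.001,"dz":0.02,"wx":0,"wy":0,"wz":0},{"claw":0,"dx":-0.001,"dy":0.001,"dz":0.022,"wx":0,"wy":0,"wz":0},{"claw":0,"dx":-0.001,"dy":0.001,"dz":0.022,"wx":0,"wy":0,"wz":0}]'

```text
time: 37.62
tool_pos: [0.5282, -0.0123, 0.103]
orientation: [-2.25, -2.19, -0.002]
wrist_force: [0.1, -0.2, 0.2]
opening: 0.0002
grip_force: 0.0
```

Run:
```python
from h import *
st(); r=Rt(88.5); plan([[((.527,-.0115,.1005),r),((.5513,-.0115,.1005),r)]])
```

```text
t 37.62 p [ 0.5282 -0.0123  0.103 ] R [[0.027, 1.0, 0.0], [1.0, -0.027, 0.002], [0.002, -0.0, -1.0]] F [ 0.1 -0.2  0.2] op 0.0002 g 0.0
  d [ 0.8 -1.3  2.5] w [-0.  -0.1 -0. ] n 1
  d [ 1.5 23.   2.5] w [-0.  -0.1 -0. ] n 1
--
```

Request:
carry_out --series '[{"claw":0,"dx":0.001,"dy":0,"dz":0.0025,"wx":0,"wy":0,"wz":0},{"claw":0,"dx":0.001,"dy":0.004,"dz":0.0025,"wx":0,"wy":0,"wz":0},{"claw":0,"dx":0.001,"dy":0.008,"dz":0.0025,"wx":0,"wy":0,"wz":0},{"claw":0,"dx":0.001,"dy":0.012,"dz":0.0025,"wx":0,"wy":0,"wz":0},{"claw":0,"dx":0.001,"dy":0.016,"dz":0.0025,"wx":0,"wy":0,"wz":0},{"claw":0,"dx":0.001,"dy":0.02,"dz":0.0025,"wx":0,"wy":0,"wz":0},{"claw":0,"dx":0.001,"dy":0.023,"dz":0.0025,"wx":0,"wy":0,"wz":0},{"claw":0,"dx":0.001,"dy":0.023,"dz":0.0025,"wx":0,"wy":0,"wz":0}]'

```text
time: 38.28
tool_pos: [0.5529, -0.0122, 0.1012]
orientation: [2.251, 2.191, 0.005]
wrist_force: [0.2, 0.0, 0.8]
opening: -0.0001
grip_force: 0.0
```

Request:
carry_out --series '[{"claw":0,"dx":0,"dy":0,"dz":-0.02,"wx":0,"wy":0,"wz":0},{"claw":0,"dx":0,"dy":0,"dz":-0.05,"wx":0,"wy":0,"wz":0},{"claw":0,"dx":-0.05,"dy":0.027,"dz":-0.05,"wx":0,"wy":0,"wz":0},{"claw":0,"dx":-0.05,"dy":0.027,"dz":-0.05,"wx":0,"wy":0,"wz":0},{"claw":0,"dx":-0.05,"dy":0.027,"dz":-0.035,"wx":0,"wy":0,"wz":0},{"claw":0,"dx":-0.05,"dy":0.027,"dz":-0.02,"wx":0,"wy":0,"wz":0},{"claw":0,"dx":-0.05,"dy":0.027,"dz":-0.02,"wx":0,"wy":0,"wz":0},{"claw":0,"dx":-0.05,"dy":0.027,"dz":-0.02,"wx":0,"wy":0,"wz":0}]'

```text
time: 38.95
tool_pos: [0.5758, -0.0628, 0.1193]
orientation: [-2.249, -2.188, 0.0]
wrist_force: [-0.8, -0.3, 0.1]
opening: -0.0
grip_force: 0.0
```

```bash
cat >> h.py <<'E'
def wheel(im,cx,cy,fn=None):
    # patch along station x at z=.089, both directions upright: width y, height x
    W=np.zeros((120,60),np.uint8); g=cv2.cvtColor(im['color'],cv2.COLOR_RGB2GRAY)
    for i in range(120):
        for j in range(60):
            u,v=proj(im,(cx+.03-.0005*i,cy+.015-.0005*j,.089)).round().astype(int)
            if 0<=u<640 and 0<=v<480: W[i,j]=g[v,u]
    return W
E
python3 - <<'E'
from h import *
st(); r=Rt(88.5); plan([[((.578,-.0615,.1005),r),((.553,-.0615,.1005),r)]])
im=snap('wrist','w15.png'); W=wheel(im,.5525,-.0115); cv2.imwrite('pics/tens.png',cv2.resize(W,None,fx=4,fy=4))
# ribs: light row peaks
print(W[:,20:40].mean(1).astype(int)[::3].tolist())
E
```

```text
t 38.95 p [ 0.5758 -0.0628  0.1193] R [[0.027, 1.0, -0.003], [1.0, -0.027, 0.003], [0.003, -0.003, -1.0]] F [-0.8 -0.3  0.1] op -0.0 g 0.0
  d [ 1.4  2.2 18.8] w [-0.2 -0.1 -0.1] n 1
  d [  0.7 -22.8  18.8] w [-0.2 -0.1 -0.1] n 1
--
[51, 51, 51, 67, 74, 175, 90, 76, 178, 65, 71, 145, 123, 80, 49, 50, 77, 116, 111, 121, 207, 87, 78, 80, 64, 47, 47, 78, 80, 115, 145, 182, 90, 123, 156, 77, 48, 48, 48, 50]
```

Request:
carry_out --series '[{"claw":0,"dx":0.001,"dy":0.002,"dz":0.01,"wx":0,"wy":0,"wz":0},{"claw":0,"dx":0.001,"dy":0.002,"dz":0.015,"wx":0,"wy":0,"wz":0},{"claw":0,"dx":0.001,"dy":0.002,"dz":0.018,"wx":0,"wy":0,"wz":0},{"claw":0,"dx":0.001,"dy":0.002,"dz":0.018,"wx":0,"wy":0,"wz":0}]'

```text
time: 39.33
tool_pos: [0.5786, -0.0615, 0.1019]
orientation: [-2.249, -2.19, -0.002]
wrist_force: [-0.1, 0.2, -0.6]
opening: -0.0
grip_force: 0.0
```

Run:
```python
from h import *
st(); r=Rt(88.5); plan([[((.578,-.0615,.1005),r),((.553,-.0615,.1005),r)]])
```

```text
t 39.33 p [ 0.5786 -0.0615  0.1019] R [[0.027, 1.0, -0.001], [1.0, -0.027, 0.002], [0.002, -0.001, -1.0]] F [-0.1  0.2 -0.6] op -0.0 g 0.0
  d [-0.  -0.6  1.4] w [-0.1 -0.1 -0. ] n 1
  d [ -0.7 -25.6   1.4] w [-0.1 -0.1 -0. ] n 1
--
```

Push -x one digit, lift, return, and take the second digit with the same motion.

Request:
carry_out --series '[{"claw":0,"dx":0,"dy":0,"dz":0.0015,"wx":0,"wy":0,"wz":0},{"claw":0,"dx":0,"dy":-0.005,"dz":0.0015,"wx":0,"wy":0,"wz":0},{"claw":0,"dx":0,"dy":-0.01,"dz":0.0015,"wx":0,"wy":0,"wz":0},{"claw":0,"dx":0,"dy":-0.014,"dz":0.0015,"wx":0,"wy":0,"wz":0},{"claw":0,"dx":0,"dy":-0.018,"dz":0.0015,"wx":0,"wy":0,"wz":0},{"claw":0,"dx":0,"dy":-0.022,"dz":0.0015,"wx":0,"wy":0,"wz":0},{"claw":0,"dx":0,"dy":-0.0255,"dz":0.0015,"wx":0,"wy":0,"wz":0},{"claw":0,"dx":0,"dy":-0.0255,"dz":0.0015,"wx":0,"wy":0,"wz":0},{"claw":0,"dx":0,"dy":-0.0255,"dz":-0.02,"wx":0,"wy":0,"wz":0},{"claw":0,"dx":0,"dy":-0.0255,"dz":-0.04,"wx":0,"wy":0,"wz":0}]'

```text
time: 40.17
tool_pos: [0.5517, -0.061, 0.1414]
orientation: [-2.248, -2.188, 0.001]
wrist_force: [1.0, 0.6, -0.2]
opening: -0.0003
grip_force: 0.0
```

Request:
carry_out --series '[{"claw":0,"dx":0,"dy":0.0255,"dz":0,"wx":0,"wy":0,"wz":0},{"claw":0,"dx":0,"dy":0.0255,"dz":0.015,"wx":0,"wy":0,"wz":0},{"claw":0,"dx":0,"dy":0.0255,"dz":0.03,"wx":0,"wy":0,"wz":0},{"claw":0,"dx":0,"dy":0.0255,"dz":0.038,"wx":0,"wy":0,"wz":0},{"claw":0,"dx":0,"dy":0.0255,"dz":0.0405,"wx":0,"wy":0,"wz":0},{"claw":0,"dx":0,"dy":0.0255,"dz":0.0405,"wx":0,"wy":0,"wz":0}]'

```text
time: 40.67
tool_pos: [0.578, -0.0616, 0.101]
orientation: [-2.249, -2.189, -0.0]
wrist_force: [-0.7, -0.3, 0.3]
opening: -0.0001
grip_force: 0.0
```

Run:
```python
from h import *
st(); r=Rt(88.5); plan([[((.578,-.0615,.1005),r),((.553,-.0615,.1005),r)]])
```

```text
t 40.67 p [ 0.578  -0.0616  0.101 ] R [[0.027, 1.0, -0.002], [1.0, -0.027, 0.002], [0.002, -0.002, -1.0]] F [-0.7 -0.3  0.3] op -0.0001 g 0.0
  d [ 0.1 -0.   0.5] w [-0.1 -0.1 -0. ] n 1
  d [ -0.5 -25.    0.6] w [-0.1 -0.1 -0. ] n 1
--
```

Request:
carry_out --series '[{"claw":0,"dx":0,"dy":0,"dz":0.0005,"wx":0,"wy":0,"wz":0},{"claw":0,"dx":0,"dy":-0.005,"dz":0.0005,"wx":0,"wy":0,"wz":0},{"claw":0,"dx":0,"dy":-0.01,"dz":0.0005,"wx":0,"wy":0,"wz":0},{"claw":0,"dx":0,"dy":-0.014,"dz":0.0005,"wx":0,"wy":0,"wz":0},{"claw":0,"dx":0,"dy":-0.018,"dz":0.0005,"wx":0,"wy":0,"wz":0},{"claw":0,"dx":0,"dy":-0.022,"dz":0.0005,"wx":0,"wy":0,"wz":0},{"claw":0,"dx":0,"dy":-0.0255,"dz":0.0005,"wx":0,"wy":0,"wz":0},{"claw":0,"dx":0,"dy":-0.0255,"dz":0.0005,"wx":0,"wy":0,"wz":0},{"claw":0,"dx":0,"dy":-0.0255,"dz":-0.02,"wx":0,"wy":0,"wz":0},{"claw":0,"dx":0,"dy":-0.0255,"dz":-0.05,"wx":0,"wy":0,"wz":0}]'

```text
time: 41.5
tool_pos: [0.5501, -0.0607, 0.1488]
orientation: [-2.245, -2.186, 0.005]
wrist_force: [0.6, -0.5, 0.0]
opening: 0.0001
grip_force: 0.0
```

Request:
carry_out --series '[{"claw":0,"dx":-0.07,"dy":-0.02,"dz":-0.1,"wx":0,"wy":0,"wz":0},{"claw":0,"dx":-0.07,"dy":-0.02,"dz":-0.1,"wx":0,"wy":0,"wz":0},{"claw":0,"dx":-0.07,"dy":-0.02,"dz":-0.1,"wx":0,"wy":0,"wz":0},{"claw":0,"dx":-0.07,"dy":-0.02,"dz":-0.1,"wx":0,"wy":0,"wz":0},{"claw":0,"dx":-0.07,"dy":-0.02,"dz":-0.1,"wx":0,"wy":0,"wz":0},{"claw":0,"dx":-0.07,"dy":-0.02,"dz":-0.1,"wx":0,"wy":0,"wz":0}]'

```text
time: 42.0
tool_pos: [0.5313, -0.1308, 0.2517]
orientation: [-2.251, -2.189, -0.003]
wrist_force: [-0.0, 0.6, -0.1]
opening: 0.0002
grip_force: 0.0
```

Run:
```python
from h import *
st(); im=snap('wrist')
# left: whole picture rotated so station +x is up; right: zoom wheels
full=cv2.rotate(im['color'],cv2.ROTATE_90_COUNTERCLOCKWISE)
A=[cv2.resize(wheel(im,.5525,y),None,fx=4,fy=4,interpolation=cv2.INTER_CUBIC) for y in(-.0115,-.0615)]
Z=np.hstack(A); Z=cv2.cvtColor(Z,cv2.COLOR_GRAY2RGB)
full=cv2.resize(full,(315,480)); 
cv2.imwrite('pics/final.png',np.hstack([full,Z])[:,:,::-1]); print(np.hstack([full,Z]).shape)
for c,s,m in blobs(im,(50,100,30),(80,255,255),150): print('green',c,s[4],onz(im,*c,.085).round(4))
g=im['color'];
```

```text
t 42.0 p [ 0.5313 -0.1308  0.2517] R [[0.028, 1.0, 0.0], [1.0, -0.028, 0.003], [0.003, 0.0, -1.0]] F [-0.   0.6 -0.1] op 0.0002 g 0.0
(480, 795, 3)
green [248.19463549  89.46217331] 1454 [ 0.4838 -0.0343  0.085 ]
```

View pics/final.png

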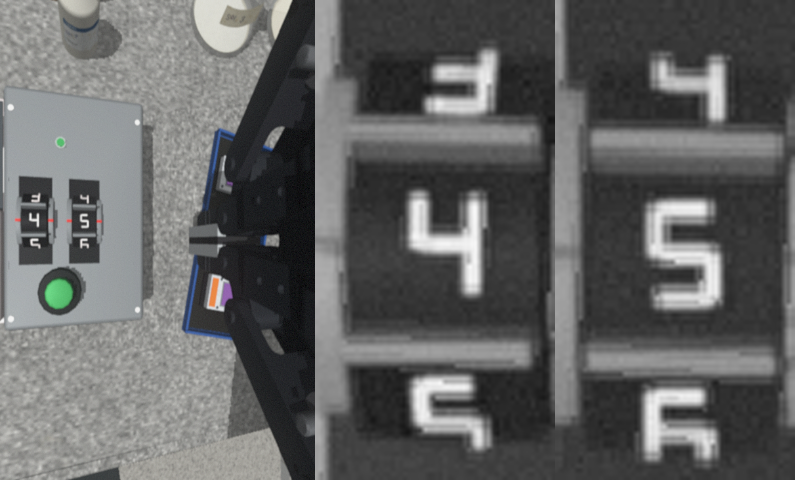

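Wheels read 4 and 5 with both digits centred; the button is at about (0.486, −0.036), top z ≈ 0.09. The hood edges fit a joint value of about 0.103. Now pressing start, in steps with force feedback.

Request:
carry_out --series '[{"claw":0,"dx":0.0935,"dy":-0.048,"dz":0.03,"wx":0,"wy":0,"wz":0},{"claw":0,"dx":0.0935,"dy":-0.048,"dz":0.05,"wx":0,"wy":0,"wz":0},{"claw":0,"dx":0.0935,"dy":-0.048,"dz":0.08,"wx":0,"wy":0,"wz":0},{"claw":0,"dx":0.0935,"dy":-0.048,"dz":0.11,"wx":0,"wy":0,"wz":0},{"claw":0,"dx":0.0935,"dy":-0.048,"dz":0.125,"wx":0,"wy":0,"wz":0},{"claw":0,"dx":0.0935,"dy":-0.048,"dz":0.125,"wx":0,"wy":0,"wz":0},{"claw":0,"dx":0.0935,"dy":-0.048,"dz":0.125,"wx":0,"wy":0,"wz":0}]'

```text
time: 42.63
tool_pos: [0.4843, -0.0349, 0.125]
orientation: [-2.246, -2.189, 0.002]
wrist_force: [0.7, -0.2, 0.8]
opening: -0.0005
grip_force: 0.0
```

Request:
carry_out --series '[{"claw":0,"dx":0,"dy":0,"dz":0.01,"wx":0,"wy":0,"wz":0},{"claw":0,"dx":0,"dy":0,"dz":0.016,"wx":0,"wy":0,"wz":0},{"claw":0,"dx":0,"dy":0,"dz":0.02,"wx":0,"wy":0,"wz":0},{"claw":0,"dx":0,"dy":0,"dz":0.023,"wx":0,"wy":0,"wz":0},{"claw":0,"dx":0,"dy":0,"dz":0.025,"wx":0,"wy":0,"wz":0},{"claw":0,"dx":0,"dy":0,"dz":0.025,"wx":0,"wy":0,"wz":0}]'

```text
time: 43.13
tool_pos: [0.4879, -0.0362, 0.1049]
orientation: [2.251, 2.19, 0.006]
wrist_force: [-3.6, 0.1, 12.6]
opening: 0.0
grip_force: 6.1
```

Request:
carry_out --series '[{"claw":0,"dx":0,"dy":0,"dz":0.003,"wx":0,"wy":0,"wz":0},{"claw":0,"dx":0,"dy":0,"dz":0.004,"wx":0,"wy":0,"wz":0},{"claw":0,"dx":0,"dy":0,"dz":0.004,"wx":0,"wy":0,"wz":0},{"claw":0,"dx":0,"dy":0,"dz":0.004,"wx":0,"wy":0,"wz":0}]'

```text
time: 43.47
tool_pos: [0.4882, -0.0362, 0.1045]
orientation: [2.251, 2.19, 0.005]
wrist_force: [-13.2, 1.4, 36.0]
opening: -0.0001
grip_force: 18.1
```

Run:
```python
from h import *
st()
```

```text
t 43.47 p [ 0.4882 -0.0362  0.1045] R [[0.027, 1.0, 0.003], [1.0, -0.027, 0.002], [0.002, 0.003, -1.0]] F [-13.2   1.4  36. ] op -0.0001 g 18.1
```

The button is bottomed out (36 N, no further motion). Release, retreat, and check the final state.

Request:
carry_out --series '[{"claw":0,"dx":0,"dy":0,"dz":-0.015,"wx":0,"wy":0,"wz":0},{"claw":0,"dx":0,"dy":0,"dz":-0.04,"wx":0,"wy":0,"wz":0},{"claw":0,"dx":0,"dy":0,"dz":-0.08,"wx":0,"wy":0,"wz":0},{"claw":0,"dx":-0.06,"dy":0.03,"dz":-0.12,"wx":0,"wy":0,"wz":0},{"claw":0,"dx":-0.09,"dy":0.045,"dz":-0.15,"wx":0,"wy":0,"wz":0},{"claw":0,"dx":-0.09,"dy":0.045,"dz":-0.15,"wx":0,"wy":0,"wz":0},{"claw":0,"dx":-0.09,"dy":0.045,"dz":-0.15,"wx":0,"wy":0,"wz":0},{"claw":0,"dx":-0.09,"dy":0.045,"dz":-0.15,"wx":0,"wy":0,"wz":0}]'

```text
time: 44.13
tool_pos: [0.5306, -0.1293, 0.2506]
orientation: [2.252, 2.186, 0.007]
wrist_force: [-0.0, 0.5, -0.4]
opening: -0.0001
grip_force: 0.0
```

Run:
```python
from h import *
st(); im=snap('wrist'); cassin(im); old=cv2.imread('pics/final.png',0)
A=np.hstack([cv2.resize(wheel(im,.5525,y),None,fx=4,fy=4,interpolation=cv2.INTER_CUBIC) for y in(-.0115,-.0615)])
n=old[:,315:]
for a,b in((0,240),(240,480)):
    print('same digit score',cv2.matchTemplate(A[:,a:b],np.ascontiguousarray(n[180:320,a+60:b-50]),cv2.TM_CCOEFF_NORMED).max(), cv2.minMaxLoc(cv2.matchTemplate(A[:,a:b],np.ascontiguousarray(n[180:320,a+60:b-50]),cv2.TM_CCOEFF_NORMED))[3])
top=snap('top')
# hood in top view: bar + hood edges along x at y=.135
g=cv2.cvtColor(top['color'],cv2.COLOR_RGB2GRAY)
print([int(g[tuple(proj(top,(x,.135,.1)).round().astype(int)[::-1])]) for x in np.arange(.44,.62,.004)])
cassin(top)
```

```text
t 44.13 p [ 0.5306 -0.1293  0.2506] R [[0.03, 1.0, 0.005], [1.0, -0.03, 0.001], [0.001, 0.005, -1.0]] F [-0.   0.5 -0.4] op -0.0001 g 0.0
win [248.4 350.5] 123 local -0.0755 -0.0005 [20.4  8.2]
orange [253.7 334.3] 281 local -0.0732 0.0185 [36.7  8. ]
same digit score 0.971257 (59, 181)
same digit score 0.96983844 (60, 180)
[133, 138, 154, 198, 152, 179, 191, 182, 128, 87, 94, 89, 151, 148, 147, 147, 149, 150, 106, 123, 150, 113, 147, 101, 138, 101, 132, 101, 156, 191, 183, 190, 190, 189, 189, 191, 190, 189, 189, 189, 188, 189, 188, 187, 189]
win [381.4 233.2] 143 local 0.0875 0.0065 [13.8 10.2]
win [381.  262.7] 149 local 0.0051 -0.0127 [14.1 10.4]
win [375.9 289.5] 152 local -0.0721 -0.0168 [14.2 10.5]
```

Run:
```python
from h import *
top=snap('top'); new=top['color']; old=cv2.imread('pics/top0.png')[:,:,::-1]
xs=np.arange(.43,.69,.001)
def prof(img,y,z):
    g=cv2.cvtColor(np.ascontiguousarray(img),cv2.COLOR_RGB2GRAY).astype(np.float32)
    uv=np.array([proj(top,(x,y,z)) for x in xs],np.float32); return cv2.remap(g,uv[None,:,0],uv[None,:,1],cv2.INTER_LINEAR)[0]
z=.1
for lab,img in(('old',old),('new',new)):
    P=np.mean([prof(img,y,.1) for y in np.arange(.115,.155,.005)],0)
    w=(xs>.56)&(xs<.595) if lab=='old' else (xs>.465)&(xs<.495)
    d=np.clip(135-P[w],0,None); print(lab,'bar x',(xs[w]*d).sum()/d.sum())
# hood pattern shift at z=.068 by correlation of old hood patch
po=np.mean([prof(old,y,.068) for y in np.arange(.12,.16,.005)],0); pn=np.mean([prof(new,y,.068) for y in np.arange(.12,.16,.005)],0)
a=(xs>.565)&(xs<.655); t=po[a]
r=cv2.matchTemplate(pn[None].astype(np.float32),t[None].astype(np.float32),cv2.TM_CCOEFF_NORMED)[0]; k=r.argmax(); print('travel',xs[a][0]-xs[k],r[k])
for c,s,m in blobs({'color':new},(100,150,60),(118,255,255),100):
    if c[0]<450: q=rect(m); print(q,[onz(top,*p,.016).round(4).tolist() for p in cv2.boxPoints(q)])
```

```text
old bar x 0.5726541413040445
new bar x 0.4796534794184209
travel 0.09400000000000014 0.9735861
((378.32354736328125, 262.7059020996094), (40.26091003417969, 96.7717056274414), 14.03624439239502) [[0.4111, -0.2108, 0.016], [0.6821, -0.2734, 0.016], [0.6565, -0.386, 0.016], [0.3871, -0.3202, 0.016]]
```

Tray and cassettes were nudged together by about 9 mm and are still fine. Hood travel measures 94–97 mm, so I'll push the bar once more to confirm it's on its stop.

Run:
```python
from h import *
r=Rt(88.5); plan([[((.515,.137,.2),r),((.515,.137,.094),r)]])
```

```text
d [263.  -19.6  47.6] w [-0.1 -0.2 -0. ] n 7
  d [262.7 -19.4 153.6] w [-0.1 -0.2 -0. ] n 8
--
```

Request:
carry_out --series '[{"claw":0,"dx":0.263,"dy":-0.0195,"dz":0.03,"wx":0,"wy":0,"wz":0},{"claw":0,"dx":0.263,"dy":-0.0195,"dz":0.03,"wx":0,"wy":0,"wz":0},{"claw":0,"dx":0.263,"dy":-0.0195,"dz":0.03,"wx":0,"wy":0,"wz":0},{"claw":0,"dx":0.263,"dy":-0.0195,"dz":0.03,"wx":0,"wy":0,"wz":0},{"claw":0,"dx":0.263,"dy":-0.0195,"dz":0.03,"wx":0,"wy":0,"wz":0},{"claw":0,"dx":0.263,"dy":-0.0195,"dz":0.03,"wx":0,"wy":0,"wz":0},{"claw":0,"dx":0.263,"dy":-0.0195,"dz":0.05,"wx":0,"wy":0,"wz":0},{"claw":0,"dx":0.263,"dy":-0.0195,"dz":0.09,"wx":0,"wy":0,"wz":0},{"claw":0,"dx":0.263,"dy":-0.0195,"dz":0.125,"wx":0,"wy":0,"wz":0},{"claw":0,"dx":0.263,"dy":-0.0195,"dz":0.15,"wx":0,"wy":0,"wz":0}]'

```text
time: 45.12
tool_pos: [0.5124, 0.1375, 0.0943]
orientation: [-2.245, -2.192, 0.005]
wrist_force: [0.1, -0.6, -0.9]
opening: -0.0002
grip_force: 0.0
```

Request:
carry_out --series '[{"claw":0,"dx":0,"dy":0,"dz":0.003,"wx":0,"wy":0,"wz":0},{"claw":0,"dx":0,"dy":0,"dz":0.003,"wx":0,"wy":0,"wz":0},{"claw":0,"dx":0,"dy":-0.005,"dz":0.003,"wx":0,"wy":0,"wz":0},{"claw":0,"dx":0,"dy":-0.01,"dz":0.003,"wx":0,"wy":0,"wz":0},{"claw":0,"dx":0,"dy":-0.014,"dz":0.003,"wx":0,"wy":0,"wz":0},{"claw":0,"dx":0,"dy":-0.016,"dz":0.003,"wx":0,"wy":0,"wz":0},{"claw":0,"dx":0,"dy":-0.016,"dz":0.003,"wx":0,"wy":0,"wz":0}]'

```text
time: 45.7
tool_pos: [0.5009, 0.137, 0.0971]
orientation: [2.251, 2.191, 0.006]
wrist_force: [-0.3, 0.2, -0.5]
opening: -0.0001
grip_force: 0.0
```

Request:
carry_out --series '[{"claw":0,"dx":0,"dy":-0.002,"dz":0,"wx":0,"wy":0,"wz":0},{"claw":0,"dx":0,"dy":-0.006,"dz":0,"wx":0,"wy":0,"wz":0},{"claw":0,"dx":0,"dy":-0.006,"dz":0,"wx":0,"wy":0,"wz":0},{"claw":0,"dx":0,"dy":-0.006,"dz":0,"wx":0,"wy":0,"wz":0}]'

```text
time: 46.03
tool_pos: [0.5003, 0.137, 0.0975]
orientation: [2.245, 2.186, 0.018]
wrist_force: [12.5, -1.6, -8.0]
opening: 0.0001
grip_force: 6.5
```

The bar doesn't move at 12.5 N, well above its 2–4 N sliding force, and it stops at the same spot as before. The hood is on its stop. Retreat clear and hand in.

Request:
carry_out --series '[{"claw":0,"dx":0,"dy":0.015,"dz":0,"wx":0,"wy":0,"wz":0},{"claw":0,"dx":0,"dy":0.025,"dz":-0.02,"wx":0,"wy":0,"wz":0},{"claw":0,"dx":0,"dy":0.025,"dz":-0.06,"wx":0,"wy":0,"wz":0},{"claw":0,"dx":0,"dy":0.025,"dz":-0.1,"wx":0,"wy":0,"wz":0},{"claw":0,"dx":0,"dy":0.025,"dz":-0.15,"wx":0,"wy":0,"wz":0},{"claw":0,"dx":0,"dy":0.025,"dz":-0.15,"wx":0,"wy":0,"wz":0},{"claw":0,"dx":0,"dy":0.025,"dz":-0.15,"wx":0,"wy":0,"wz":0},{"claw":0,"dx":0,"dy":0.025,"dz":-0.15,"wx":0,"wy":0,"wz":0}]'

```text
time: 46.7
tool_pos: [0.5197, 0.136, 0.2462]
orientation: [-2.251, -2.191, -0.005]
wrist_force: [-0.4, 0.2, -1.1]
opening: 0.0
grip_force: 0.0
```

Run:
```python
from h import *
st(); print(bot.sign_off())
```

```text
t 46.7 p [0.5197 0.136  0.2462] R [[0.027, 1.0, 0.002], [1.0, -0.027, 0.002], [0.002, 0.002, -1.0]] F [-0.4  0.2 -1.1] op 0.0 g 0.0
the job is handed in; nothing more can be done
None
```

The job is handed in, with no verdict returned: all three cassettes lie flat in the tray, the wheels read 45, start was pressed in and let go, and the hood is forward against a hard stop; I measured only 94–97 mm of its 104 mm travel, and I take the rest to be that it started a little forward.

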